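# Fetch the bottle opener from the tilt-out bin

### The job

Tilt the bin at the front of the chrome basket all the way out, pick the stainless steel bottle opener from among the things in it and lay it gently down (do not drop it) flat on the floor of the wooden tray, without disturbing the ring dish and the whistle there. Only then push the bin fully shut again, with the other things still in it.

Things in the scene. Friction and masses are not known exactly. Their poses are not given: they have to be found in the camera images.
- rack: Fixed chrome wire stand, 210 mm deep (x), 350 mm wide (y). Origin on the table right below the bin's hinge line, at mid width; x to its back, z up. Uprights 200 mm behind the origin carry a wire basket with the white router over x 100 to 205 mm, from z 265 mm up: it covers the rear half of the bin.
- bin (a joint): Tilt-out bin angle (rad): 0 shut (floor level), 0.70 fully out (top leans 40 degrees to the robot). Hinge: along the rack's y axis, 35 mm above the rack's origin, at the lower outer edge of the bin's front panel. Counterbalanced; a light friction (0.4 N m: 5 N at the bar, or 4 to 5 N on mid-floor) holds it where it is left: pressing harder on the floor shuts it.
- bin_in (a point): Centre of the bin's inner floor, tilts with the bin. x to the bin's back, y across, z out of its mouth (square to the floor). In this frame the hinge is at x -87.5, z -5 mm; inside x -82 to +82, y -150 to +150 mm; walls 85 mm high (front panel 5 mm thick, outer face at x -87.5 mm; steel sides 4 mm; wire back); pale wooden floor.
- bin_bar (a point): Middle of the bin's pull bar, moves with the bin, axes as bin_in. Chrome bar 10 mm thick, 120 mm long along y, its centre 42 mm in front of the front panel's outer face (clear gap 37 mm, open above and below) and 12 mm below the top of the walls: at x -129.5, z +73 mm in the frame of bin_in.
- opener: Bottle opener: stainless steel, 130 mm long, lying flat in the bin roughly front to back. Bar handle 86 x 22 x 14 mm and, at its +x end, a flat rectangular loop head 48 x 46 x 11 mm with an opening. Origin on its underside at mid length; x towards the loop head, y across, z up out of its upper face. About 0.12 kg.
- opener_grip (a point): Point to grip the opener: middle of the handle's height (7 mm above the underside), 12 mm from its origin towards the handle's end; 22 mm wide along its y axis.
- remote: Black plastic remote with rubber keys, 140 x 42 x 18 mm, in the bin. Origin: centre of underside, x along its length.
- torch: Aluminium pocket torch, 130 mm long, 24 mm thick with a 31 mm head, in the bin. Origin: centre of underside, x along its length.
- shoehorn: Stainless steel shoehorn, a flat bar 26 mm wide and 6 mm thick with a rounded 40 mm wide end, 133 mm long, in the bin. Origin: underside near mid length, x along its length.
- tray_in (a point): Centre of the inner floor of the wooden tray (fixed to the table), 8 mm above the table. Inside 254 mm (x) by 204 mm (y), walls 8 mm thick and 20 mm above the inner floor. The dish and the whistle lie in its -y half; its +y half is free.
- dish: White ceramic ring dish, round, 76 mm wide, 22 mm high, in the tray. Origin: centre of underside.
- whistle: Red plastic whistle, 67 mm long, 28 mm high, in the tray. Origin: underside near its middle.
Mind the look-alikes: they are no part of the job. There is more than one size of the shoehorn; the one meant has the size given above.

How it is judged:
By the outcome, as a careful person would: the job done as asked, in the order asked, and still so for the second after the job is handed in, with the robot touching nothing.
It also fails if it takes over 67 s, if anything falls off the work surface, if the arm or the gripper's body presses on something with over 40 N, if the wrist force passes 120 N, or if a joint passes its speed limit or range.

### The arm

A 6-joint arm with a two-finger parallel gripper is mounted at the origin on the work surface. World frame = base frame: x ahead of the robot, y to its left, z up, the work surface at z = 0. Lengths are in m, angles in rad, forces in N, time in s.
With the tool pointing down it reaches from about 0.375 to 0.9 m from the base axis. Payload 3.1 kg.
Tool frame: the origin (TCP) lies on the centre line of the jaws, within the pads' length; the fingertips stand 19 mm ahead of it and the grasp point (between the pads) is the TCP; z points along the fingers, y is the line along which they close (so a half turn about z gives the same grasp; the last joint's range is limited). The gripper opens to 85 mm and grips with 20 to 120 N. Pads are 22 mm wide; open, the fingers measure 114 mm over their backs; the gripper's body (76 mm by 85 mm) begins 54 mm behind the grasp point. The pads swing forward as they close: fully open they stand 13 mm farther back than shut.
Start: joints at [1.171, 0.527, 1.433, -0, 1.181, -0.178], TCP at [0.137, 0.61, 0.25] pointing down, gripper open.
Joint ranges: [-3.08, 3.08], [-0.75, 2.2], [0.22, 2.44], [-1.43, 4.57], [0, 2.65], [-2.85, 2.85]. Speed limits (rad/s): [2.79, 2.79, 3.14, 3.14, 3.14, 3.14].

### API

Orientations are given as a unit quaternion [x, y, z, w].
In Python, from station import manip, cams, sign_off gives the robot as it stands.
- The arm moves only by the tool carry_out, never from a script. Its argument "targets" is a list that holds one entry, the list of rows, each a list of 7 numbers: the shift along the tool's x, y, z in cm, then the turn, a rotation vector about the tool's x, y, z in degrees, then the finger opening in cm, from 0 to 8.54. A call has 1 to 12 rows; each row is the pose to reach, as a shift and turn from the pose commanded when the call began, along the tool's axes at that moment; what a row does not reach only later rows make up. A row lasts 1/12 s, in which the tool goes at most 41.7 mm and 7.16 degrees, less where a joint would pass 70% of its speed; a pose out of reach is approached as far as the arm can. A call with a gripper value outside its range is refused whole. The fingers move at their own pace and stop on an object; "force" is the grip in N (left out, the last holds). Time passes only in rows, so rows that repeat a pose let the fingers close. It gives the time, the measured TCP pose, the force, the opening and the grip force at its end, in the units of the state.
- manip.sense(): the state, without advancing time (a new reading comes with each control period).
- cams.snapshot(name): name is "scene" or "side" or "wrist"; returns the picture (480x640x3 uint8, red, green, blue); there is no depth.
- cams.camera_info(name): a dict with "K" (3x3 intrinsics, pixels), "k1" (the pictures are not rectified: a ray, as slopes to the right and down, at radius r is drawn at 1 + k1 r^2 times it, then the intrinsics apply), "T" (4x4, takes a point from camera to world coordinates). Camera axes: x right, y down, z forward; pixel columns grow to the right and rows downward; lengths in m; the calibration is good to about 2 mm. A picture is of the moment at which its call begins: read the wrist's pose just before it. camera_info takes no time and is no camera call; for the wrist camera it gives the pose at the moment of the call.
- sign_off(): hands the job in; it is judged then, once.
The state is a dict: "t": time; "q": joint angles; "qd": joint speeds; "tau": joint torques, N m; "tcp_pos": TCP position; "tool_rot": TCP orientation; "force": force on the tool from outside, world axes, zero at the start; "ft_torque": the same for the moment, N m; "finger_gap": opening from 0.0 (shut) to 1.0 (fully open); "gripper_force": force on a finger pad.
Only numpy, scipy, OpenCV 4.12 (cv2) and the standard library are available. Lean on these libraries where they do the work, as an engineer would, in place of code of your own. Each camera call takes 0.05 s, during which the arm holds its last target. There are 200 camera calls.

## Working session

There is one attempt and no reset: what is moved stays moved. The work goes in short steps, Python scripts to look and compute and a tool call to move; the robot and the scene stay as the last step left them, time stands still between calls to the robot, and variables do not carry over. Pictures are saved under pics/ and viewed, at most 10 in all, crops included, and the job is handed in when it is done.

Besides the shell and the picture viewer there is one more tool, called after "Request:" in YAML: its name, and indented under it one key for each argument. carry_out: Moves the arm, as the interface text tells. Its arguments: {"type":"object","properties":{"targets":{"type":"array"},"force":{"type":"number"}},"required":["targets"]}

```bash
ls; mkdir -p pics; python3 - <<'E'
from station import manip,cams
import cv2,numpy as np
s=manip.sense();print(s['t'],s['tcp_pos'],s['tool_rot'],s['finger_gap'])
for n in ['scene','side','wrist']:
    i=cams.camera_info(n);print(n,np.round(i['K'],1).tolist(),i['k1'],np.round(i['T'],3).tolist())
    if n!='wrist':
        cv2.imwrite(f'pics/{n}0.png',cams.snapshot(n)[...,::-1])
E
```

```text
pics
0.0 [0.1371689  0.60904402 0.24930364] [ 1.10644463e-01  9.93859400e-01 -1.09073403e-03 -3.25646160e-04] 0.997928650388309
scene [[479.4, 0.0, 322.0], [0.0, 479.4, 235.9], [0.0, 0.0, 1.0]] -0.03947192603150933 [[0.742, 0.545, -0.389, 0.879], [0.67, -0.612, 0.42, -0.44], [-0.009, -0.573, -0.82, 0.799], [0.0, 0.0, 0.0, 1.0]]
side [[558.2, 0.0, 318.7], [0.0, 558.2, 241.6], [0.0, 0.0, 1.0]] -0.08042296990485949 [[-0.968, -0.185, 0.167, 0.393], [-0.25, 0.715, -0.653, 0.594], [0.001, -0.674, -0.739, 0.837], [0.0, 0.0, 0.0, 1.0]]
wrist [[334.1, 0.0, 320.1], [0.0, 334.1, 243.8], [0.0, 0.0, 1.0]] 0.003532070669950111 [[0.22, 0.926, 0.307, 0.058], [0.976, -0.208, -0.071, 0.627], [-0.002, 0.315, -0.949, 0.374], [0.0, 0.0, 0.0, 1.0]]
```

View pics/scene0.png

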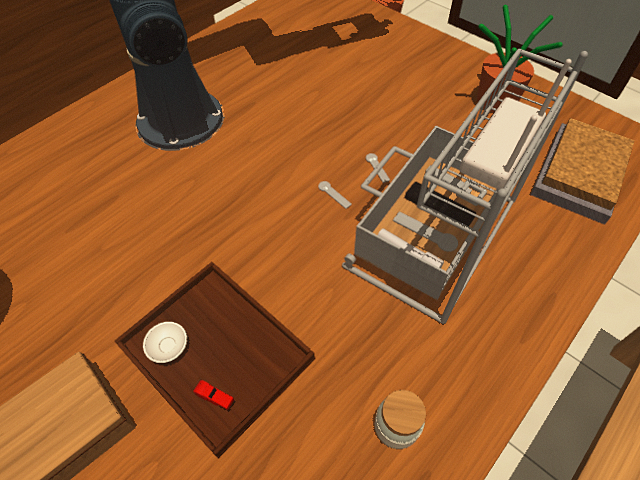

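View pics/side0.png

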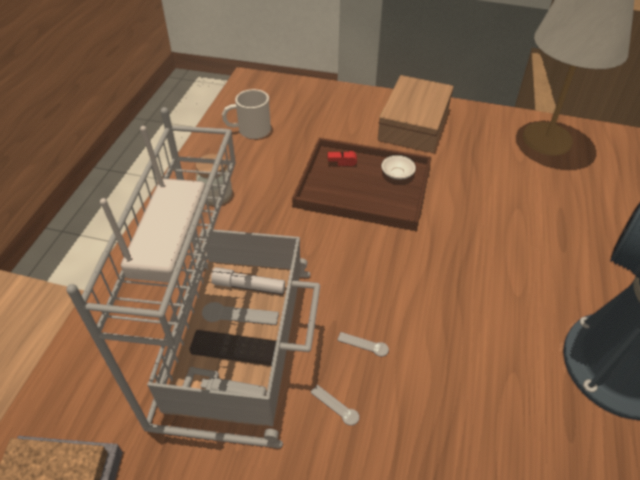

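Scene: bin around (400–500, 130–290), with the bar at (365,188)–(410,152). The tray is at (215,360), with the dish at (165,342) and the whistle at (213,394). Two loose spoon-like objects lie on the table at (333,193) and (377,165). Side: in the bin, torch (250,282), shoehorn (240,315), remote (235,346) and probably the opener (225,385).

```bash
cat > h.py <<'E'
import numpy as np,cv2
from station import manip,cams
from scipy.spatial.transform import Rotation as R
def rays(n,px,info=None):
    i=info or cams.camera_info(n);K=np.array(i['K']);T=np.array(i['T']);px=np.atleast_2d(px).astype(float)
    d=(px-K[:2,2])/K[0,0];u=d.copy()
    for _ in range(8):u=d/(1+i['k1']*(u**2).sum(1,keepdims=True))
    v=np.c_[u,np.ones(len(u))]@T[:3,:3].T
    return T[:3,3],v/np.linalg.norm(v,axis=1,keepdims=True)
def plane(n,px,z,info=None):
    o,v=rays(n,px,info);return o+v*((z-o[2])/v[:,2])[:,None]
def tri(obs):
    A=np.zeros((3,3));b=np.zeros(3);L=[]
    for n,p,*i in obs:
        o,v=rays(n,p,*i);P=np.eye(3)-np.outer(v[0],v[0]);A+=P;b+=P@o;L.append((P,o))
    x=np.linalg.solve(A,b);return x,max(np.linalg.norm(P@(x-o)) for P,o in L)
def proj(n,X,info=None):
    i=info or cams.camera_info(n);T=np.array(i['T']);c=(np.atleast_2d(X)-T[:3,3])@T[:3,:3]
    u=c[:,:2]/c[:,2:];u=u*(1+i['k1']*(u**2).sum(1,keepdims=True));K=np.array(i['K']);return u*K[0,0]+K[:2,2]
E
python3 - <<'E'
import cv2,numpy as np
a=cv2.imread('pics/scene0.png')[110:330,320:520];b=cv2.imread('pics/side0.png')[220:440,140:340]
f=lambda i:cv2.resize(i,(400,440),interpolation=cv2.INTER_CUBIC)
cv2.imwrite('pics/crop1.png',np.hstack([f(a),f(b)]))
E
```

```text
(no output)
```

View pics/crop1.png

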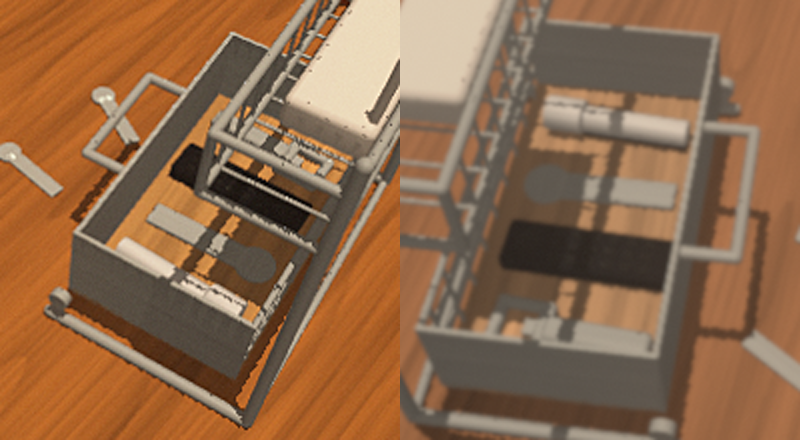

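Enlarged crop: torch, then shoehorn (round end), remote, and the opener at the side's lower end. The opener's loop head is at side (197,372) and its handle at side (235,385). The two small spoon-ended bars on the table are the smaller shoehorn look-alikes.

```bash
python3 - <<'E'
from h import *
for k,a,b in [('barT',(364,186),(318.5,285)),('barO',(396,149),(310,348)),('topT',(358,227),(298.5,238)),('topO',(437,128),(267.5,396))]:
    x,e=tri([('scene',a),('side',b)]);print(k,x.round(4),round(e,4))
# tray: dark mask corners
t=plane('scene',[(212,264),(313,355),(218,454),(117,342)],0.028);print(t.round(3))
for n,p in (('scene',(165,342)),('scene',(213,394)),('side',(398,168)),('side',(342,158))):print(n,plane(n,p,.02).round(3))
print(plane('side',[(325,142),(432,152),(417,225),(294,206)],.028).round(3))
s=manip.sense();print(s['t'],s['force'],R.from_quat(s['tool_rot']).as_matrix().round(3).tolist())
E
```

```text
barT [0.5343 0.0486 0.1128] 0.0012
barO [0.5183 0.1675 0.1114] 0.0028
topT [ 0.5914 -0.0372  0.1213] 0.0001
topO [0.552  0.2627 0.1221] 0.001
[[ 0.401 -0.232  0.028]
 [ 0.665 -0.236  0.028]
 [ 0.664 -0.446  0.028]
 [ 0.399 -0.445  0.028]]
scene [[ 0.456 -0.388  0.02 ]]
scene [[ 0.587 -0.391  0.02 ]]
side [[ 0.461 -0.39   0.02 ]]
side [[ 0.591 -0.393  0.02 ]]
[[ 0.641 -0.431  0.028]
 [ 0.393 -0.458  0.028]
 [ 0.395 -0.214  0.028]
 [ 0.651 -0.205  0.028]]
0.1 [ 0.82311979 -0.08755099  0.06136895] [[-0.975, 0.22, -0.001], [0.22, 0.975, -0.002], [0.0, -0.002, -1.0]]
```

```bash
cat >> h.py <<'E'
YAW=np.radians(7.6);O=np.array([.570,.113,0])
RK=R.from_euler('z',YAW).as_matrix()
def rack(p):return O+RK@np.array(p)
def tool(yang,tilt=0):
    """tool pointing down, y axis at world angle yang(deg); then turned about tool x by tilt(deg)"""
    a=np.radians(yang);y=np.array([np.cos(a),np.sin(a),0]);z=np.array([0,0,-1.]);M=np.c_[np.cross(y,z),y,z]
    return M@R.from_rotvec([np.radians(tilt),0,0]).as_matrix()
def go(p,M):
    s=manip.sense();C=R.from_quat(s['tool_rot']).as_matrix()
    print('shift',(C.T@(np.array(p)-s['tcp_pos'])*100).round(2),'turn',np.degrees(R.from_matrix(C.T@M).as_rotvec()).round(1))
E
python3 - <<'E'
from h import *
go([.529,.1075,.2],tool(7.6))
E
```

```text
shift [-49.25 -40.31   5.  ] turn [-0.1  0.  69.7]
```

Request:
carry_out:
  targets:
    - [[-49.2, -40.3, 5, 0, 0, 69.7, 3.2], [-49.2, -40.3, 5, 0, 0, 69.7, 3.2], [-49.2, -40.3, 5, 0, 0, 69.7, 3.2], [-49.2, -40.3, 5, 0, 0, 69.7, 3.2], [-49.2, -40.3, 5, 0, 0, 69.7, 3.2], [-49.2, -40.3, 5, 0, 0, 69.7, 3.2], [-49.2, -40.3, 5, 0, 0, 69.7, 3.2], [-49.2, -40.3, 5, 0, 0, 69.7, 3.2], [-49.2, -40.3, 5, 0, 0, 69.7, 3.2], [-49.2, -40.3, 5, 0, 0, 69.7, 3.2], [-49.2, -40.3, 5, 0, 0, 69.7, 3.2], [-49.2, -40.3, 5, 0, 0, 69.7, 3.2]]

```text
t: 1.1
tcp_pos: [0.4448, 0.2149, 0.2108]
tool_rot: [0.659, 0.752, -0.0, -0.0]
force: [0.8, 0.9, 0.0]
finger_gap: 0.372
gripper_force: 0.0
```

```bash
python3 - <<'E'
from h import *
go([.529,.1075,.2],tool(7.6))
E
```

```text
shift [-11.75   6.93   1.08] turn [-0. -0. -0.]
```

Request:
carry_out:
  targets:
    - [[-11.8, 6.9, 1, 0, 0, 0, 3.2], [-11.8, 6.9, 1, 0, 0, 0, 3.2], [-11.8, 6.9, 1, 0, 0, 0, 3.2], [-11.8, 6.9, 1, 0, 0, 0, 3.2], [-11.8, 6.9, 1, 0, 0, 0, 3.2], [-11.8, 6.9, 1, 0, 0, 0, 3.2], [-11.8, 6.9, 1, 0, 0, 0, 3.2]]

```text
t: 1.68
tcp_pos: [0.5266, 0.1098, 0.2008]
tool_rot: [0.658, 0.753, -0.001, -0.001]
force: [-0.1, 0.1, -0.3]
finger_gap: 0.375
gripper_force: 0.0
```

```bash
python3 - <<'E'
from h import *
i=cams.camera_info('wrist');im=cams.snapshot('wrist')
s=manip.sense();print(s['tcp_pos'],s['finger_gap'],s['force'])
print(proj('wrist',[[.5343,.0486,.1128],[.5183,.1675,.1114],[.5914,-.0372,.1213],[.552,.2627,.1221]],i).round())
cv2.imwrite('pics/w1.png',im[...,::-1])
go([.529,.1075,.113],tool(7.6))
E
```

```text
[0.52651514 0.11016737 0.20092429] 0.37464304051607755 [-0.24985345 -0.77719693 -0.3316468 ]
[[320. 336.]
 [320. 170.]
 [377. 443.]
 [410.  -7.]]
shift [-0.3   0.23  8.79] turn [-0.1 -0.   0.1]
```

View pics/w1.png

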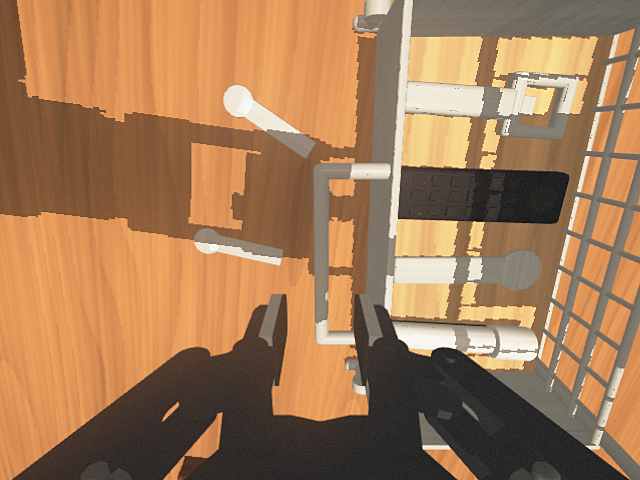

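Wrist view: the bar runs vertically at column 320 (rows 170–336), centred between the fingers. The opener is the one with the open loop, handle at (455,98) and loop at (545,105). Remote (485,195), shoehorn (465,270), torch (465,340).

Request:
carry_out:
  targets:
    - [[-0.3, 0.2, 3, 0, 0, 0, 3.2], [-0.3, 0.2, 6, 0, 0, 0, 3.2], [-0.3, 0.2, 8.5, 0, 0, 0, 3.2], [-0.3, 0.2, 8.5, 0, 0, 0, 3.2], [-0.3, 0.2, 8.5, 0, 0, 0, 3.2]]

```text
t: 2.15
tcp_pos: [0.5288, 0.1075, 0.1155]
tool_rot: [0.658, 0.753, -0.001, -0.001]
force: [1.0, -0.2, 0.3]
finger_gap: 0.372
gripper_force: 0.0
```

```bash
python3 - <<'E'
from h import *
s=manip.sense();C=R.from_quat(s['tool_rot']).as_matrix();print(s['tcp_pos'],s['force'])
# bar path in rack frame; TCP pulled 11 mm ahead (-x) of bar
for t,tl in zip(np.linspace(0,.7,9),np.linspace(0,-20,9)):
    c,n=np.cos(t),np.sin(t);b=np.array([-42*c-78*n,0,35-42*n+78*c])/1e3
    p=rack(b+[-.011,0,.0])
    print(round(t,2),(C.T@(p-s['tcp_pos'])*100).round(1),round(tl,1))
E
```

```text
[0.52877051 0.10749327 0.1154842 ] [ 1.02591463 -0.18117454  0.27064352]
0.0 [ 0.  -1.1  0.3] 0.0
0.09 [ 0.  -1.8  0.7] -2.5
0.18 [ 0.  -2.4  1.1] -5.0
0.26 [ 0.  -3.   1.6] -7.5
0.35 [ 0.  -3.6  2.2] -10.0
0.44 [ 0.  -4.   2.8] -12.5
0.52 [ 0.  -4.5  3.4] -15.0
0.61 [ 0.  -4.8  4.1] -17.5
0.7 [ 0.  -5.2  4.8] -20.0
```

Request:
carry_out:
  targets:
    - [[0, -0.6, 0.3, 0, 0, 0, 3.2], [0, -1.1, 0.3, 0, 0, 0, 3.2], [0, -1.4, 0.5, -1, 0, 0, 3.2], [0, -1.8, 0.7, -2.5, 0, 0, 3.2], [0, -2.4, 1.1, -5, 0, 0, 3.2], [0, -3.0, 1.6, -7.5, 0, 0, 3.2], [0, -3.6, 2.2, -10, 0, 0, 3.2], [0, -4.0, 2.8, -12.5, 0, 0, 3.2], [0, -4.5, 3.4, -15, 0, 0, 3.2], [0, -4.8, 4.1, -17.5, 0, 0, 3.2], [0, -5.0, 4.4, -19, 0, 0, 3.2]]

```text
t: 3.07
tcp_pos: [0.4868, 0.1036, 0.079]
tool_rot: [0.65, 0.744, 0.121, 0.098]
force: [2.1, -1.1, 2.0]
finger_gap: 0.373
gripper_force: 1.3
```

```bash
python3 - <<'E'
from h import *
s=manip.sense();print(s['tcp_pos'],s['force'])
t=.7;c,n=np.cos(t),np.sin(t);b=np.array([-42*c-78*n,0,35-42*n+78*c])/1e3
go(rack(b+[-.011,0,0]),tool(7.6,-20)); go(rack(b+[-.016,0,-.004]),tool(7.6,-20))
E
```

```text
[0.48676786 0.10358401 0.07900943] [ 2.13994057 -1.1107476   1.97207278]
shift [-0.18 -1.27  0.79] turn [-2.1 -0.7  0. ]
shift [-0.18 -1.87  1.02] turn [-2.1 -0.7  0. ]
```

Request:
carry_out:
  targets:
    - [[0, -0.3, 0.2, -1, 0, 0, 3.2], [0, -0.5, 0.4, -2, 0, 0, 3.2], [0, -0.7, 0.5, -2, 0, 0, 3.2], [0, -0.7, 0.5, -2, 0, 0, 3.2]]

```text
t: 3.4
tcp_pos: [0.4847, 0.1047, 0.074]
tool_rot: [0.647, 0.742, 0.135, 0.107]
force: [6.4, 3.5, 1.1]
finger_gap: 0.379
gripper_force: 3.4
```

```bash
python3 - <<'E'
from h import *
s=manip.sense();print(s['tcp_pos'],s['force'])
t=.7;c,n=np.cos(t),np.sin(t);b=np.array([-42*c-78*n,0,35-42*n+78*c])/1e3
go(rack(b+[-.011,0,0]),tool(7.6,-20))
im=cams.snapshot('side');cv2.imwrite('pics/s2.png',cv2.resize(im[200:440,120:440,::-1],None,fx=2,fy=2))
E
```

```text
[0.48465403 0.10467624 0.07404987] [6.37358634 3.52008475 1.06675342]
shift [-0.31 -0.94  0.34] turn [-0.2 -1.   0. ]
```

View pics/s2.png

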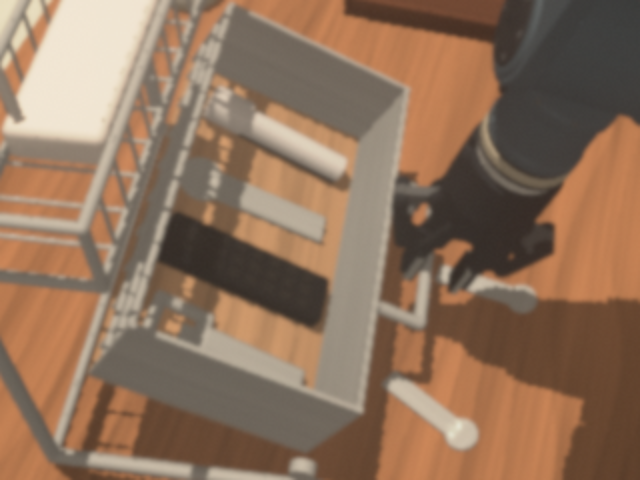

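Side view: the bin is tilted well out with its contents still in place. The opener is at crop (230,340). I'll pull a bit further until the end stop shows in the force.

Request:
carry_out:
  targets:
    - [[0, -0.5, 0.1, 0, 0, 0, 3.2], [0, -1.0, 0.2, 0, 0, 0, 3.2], [0, -1.0, 0.2, 0, 0, 0, 3.2]]

```text
t: 3.7
tcp_pos: [0.4814, 0.1043, 0.0694]
tool_rot: [0.647, 0.742, 0.139, 0.109]
force: [16.6, 1.5, -4.0]
finger_gap: 0.372
gripper_force: 7.2
```

Request:
carry_out:
  targets:
    - [[0, 0.8, 0, 0, 0, 0, 3.2], [0, 1.4, 0, 0, 0, 0, 3.2], [0, 1.4, 0, 0, 0, 0, 3.2], [0, 1.4, -4, 0, 0, 0, 3.2], [0, 1.4, -8, 0, 0, 0, 3.2], [0, 1.4, -12, 0, 0, 0, 3.2], [0, 1.4, -16, 10, 0, 0, 8.5], [0, 1.4, -18, 18, 0, 0, 8.5]]

```text
t: 4.37
tcp_pos: [0.4627, 0.1181, 0.1475]
tool_rot: [0.645, 0.753, 0.118, 0.055]
force: [-0.1, 1.4, -1.0]
finger_gap: 0.646
gripper_force: 0.0
```

```bash
python3 - <<'E'
from h import *
s=manip.sense();print(s['tcp_pos'],s['force'],s['q'])
a=cams.snapshot('scene')[100:340,300:520,::-1];b=cams.snapshot('side')[190:430,130:350,::-1]
cv2.imwrite('pics/c3.png',np.hstack([cv2.resize(i,(400,436),interpolation=cv2.INTER_CUBIC) for i in (a,b)]))
# target over the opener along bin normal: bin_in (0,+105,150)
go([.46,.21,.33],tool(7.6,-40)); go([.46,.21,.33],tool(97.6,0))
E
```

```text
[0.46266987 0.11809183 0.14752705] [-0.14228772  1.43350339 -0.96121822] [-0.05701928  0.45723395  2.07077238  0.31323444  0.39929343 -0.48745753]
shift [ 10.35   5.26 -16.47] turn [-24.9  -4.3  -0.1]
shift [ 10.35   5.26 -16.47] turn [ 15.    8.7 -88. ]
```

View pics/c3.png

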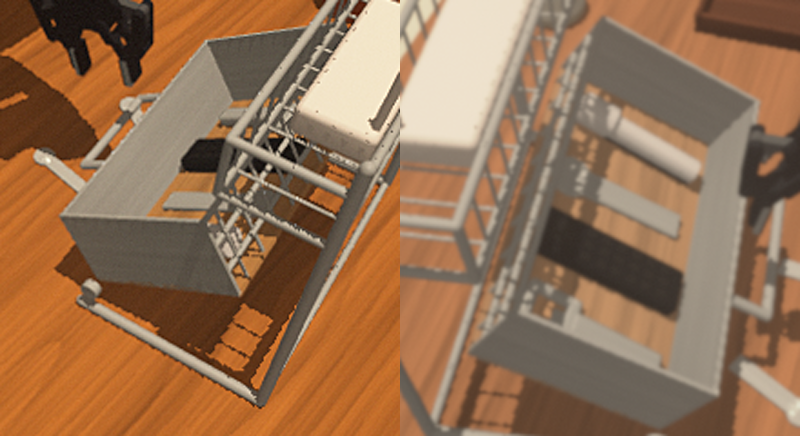

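Crop: the bin leans out, with panel-top corners at scene (334,218) and (414,122), and side (326,246) and (304,409). The opener is against its side, handle at side crop (610,335).

```bash
cat >> h.py <<'E'
def binf(th=.7):
    c,n=np.cos(th),np.sin(th);B=RK@np.array([[c,0,-n],[0,1,0],[n,0,c]])
    o=rack([0,0,.035])+B@np.array([.0875,0,.005]);return o,B
def gtool(t):
    """tool y along bin y, tool z forward-down by t deg"""
    return tool(97.6)@R.from_rotvec([0,-np.radians(t),0]).as_matrix()
E
python3 - <<'E'
from h import *
o,B=binf()
for a,b in (((334.1,218.4),(326.4,246.1)),((413.9,122),(304.4,409))):
    x,e=tri([('scene',a),('side',b)]);print(x.round(4),round(e,4),(B.T@(x-o)).round(4),'rack',(RK.T@(x-O)).round(4))
go(rack([0,.08,.25]),gtool(20))
E
```

```text
[ 0.5419 -0.0429  0.108 ] 0.0005 [-0.0775 -0.1508  0.0821] rack [-0.0485 -0.1508  0.108 ]
[0.4986 0.2614 0.1073] 0.0002 [-0.0801  0.1565  0.0832] rack [-0.0511  0.1565  0.1073]
shift [ 6.44 12.41 -6.49] turn [ -0.5  -7.1 -89.2]
```

Request:
carry_out:
  targets:
    - [[0, 0, -3, 0, 0, 0, 8.5], [2, 3, -6.5, 0, -3, -10, 8.5], [6.4, 12.4, -6.5, -0.5, -7, -89, 6], [6.4, 12.4, -6.5, -0.5, -7, -89, 6], [6.4, 12.4, -6.5, -0.5, -7, -89, 6], [6.4, 12.4, -6.5, -0.5, -7, -89, 6], [6.4, 12.4, -6.5, -0.5, -7, -89, 6], [6.4, 12.4, -6.5, -0.5, -7, -89, 6], [6.4, 12.4, -6.5, -0.5, -7, -89, 6], [6.4, 12.4, -6.5, -0.5, -7, -89, 6], [6.4, 12.4, -6.5, -0.5, -7, -89, 6], [6.4, 12.4, -6.5, -0.5, -7, -89, 6]]

```text
t: 5.47
tcp_pos: [0.557, 0.1923, 0.2448]
tool_rot: [0.026, 0.986, 0.027, 0.16]
force: [0.1, 0.0, -1.0]
finger_gap: 0.703
gripper_force: 0.0
```

```bash
python3 - <<'E'
from h import *
s=manip.sense();print(s['q'])
x,e=tri([('scene',(373.2,156.7)),('side',(333.5,362))]);print('barO',x.round(4),e, (RK.T@(x-[.5183,.1675,.1114])).round(4))
go(rack([0,.08,.25]),gtool(20))
E
```

```text
[ 1.43048995e-01  3.91330045e-01  1.75877390e+00 -3.65755401e-04
  6.64835405e-01 -1.37546765e+00]
barO [0.4791 0.1559 0.0699] 0.001967243571382788 [-0.0404 -0.0063 -0.0415]
shift [-0.39  0.04 -0.41] turn [  0.1  -1.3 -10.6]
```

Request:
carry_out:
  targets:
    - [[-0.4, 0, -0.4, 0, -1.3, -10.6, 6], [-0.4, 0, -0.4, 0, -1.3, -10.6, 6], [-0.4, 0, -0.4, 0, -1.3, -10.6, 6], [-0.4, 0, -0.4, 0, -1.3, -10.6, 6]]

```text
t: 5.8
tcp_pos: [0.5596, 0.1915, 0.2499]
tool_rot: [-0.061, 0.983, 0.012, 0.173]
force: [0.7, 0.5, 0.0]
finger_gap: 0.704
gripper_force: 0.0
```

```bash
python3 - <<'E'
from h import *
import pickle
i=cams.camera_info('wrist');im=cams.snapshot('wrist');pickle.dump((i,im),open('wA.pkl','wb'))
cv2.imwrite('pics/wA.png',im[...,::-1]);o,B=binf()
print('rim corners',proj('wrist',[o+B@np.array(p) for p in ([-.085,.152,.085],[-.085,-.152,.085],[.0,.1,.0],[-.082,.15,0])],i).round())
s=manip.sense();print(s['tcp_pos'],s['q'])
go(rack([.0,.10,.21]),gtool(30))
E
```

```text
rim corners [[429.  99.]
 [-29. 102.]
 [344. 235.]
 [397. 145.]]
[0.55975061 0.19144151 0.24986853] [ 0.14264956  0.38309018  1.76228339 -0.00644533  0.6482162  -1.5476027 ]
shift [1.4  2.08 3.74] turn [ -0.1 -10.1  -0.5]
```

View pics/wA.png

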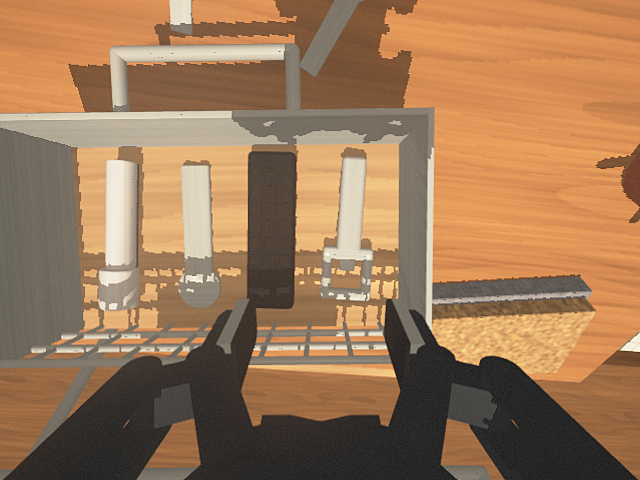

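Wrist view: opener handle from (354,157) down to (350,250), and its open loop at (347,274). The remote is at (272,230) and the bin's front outer corner at (434,108). The solid round-ended shoehorn is at (198,235) and the torch at (120,235), so the opener is the only thing with an open rectangular loop. I'll take a second view for heights.

Request:
carry_out:
  targets:
    - [[-1.5, 3, 1, 0, -5, 0, 6], [-3, 5, 2, 0, -10, 0, 6], [-4, 6, 3, 0, -15, 0, 6], [-4, 6, 3, 0, -15, 0, 6], [-4, 6, 3, 0, -15, 0, 6]]

```text
t: 6.27
tcp_pos: [0.5988, 0.257, 0.2339]
tool_rot: [-0.06, 0.953, 0.019, 0.297]
force: [-0.6, -0.3, 0.3]
finger_gap: 0.704
gripper_force: 0.0
```

```bash
python3 - <<'E'
from h import *
import pickle
i=cams.camera_info('wrist');im=cams.snapshot('wrist');pickle.dump((i,im),open('wB.pkl','wb'))
cv2.imwrite('pics/wB.png',im[...,::-1])
s=manip.sense();print(s['tcp_pos'],s['q'],s['force'])
E
```

```text
[0.59968818 0.2566185  0.23499471] [ 0.26800611  0.45987263  1.80424321 -0.28920331  0.28603635 -1.17466213] [ 1.39126988 -0.02068444  0.10591422]
```

View pics/wB.png

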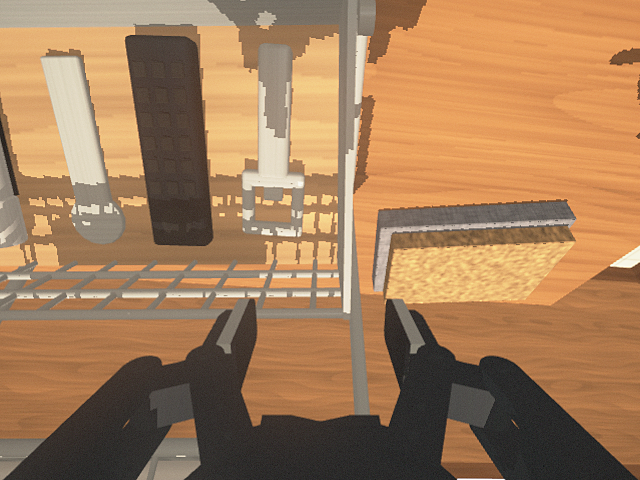

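Second view: handle end (275,45), head front edge (273,172), head rear edge (272,236), front floor corner (340,25), rear wall top corner (347,313).

```bash
python3 - <<'E'
from h import *
import pickle
a=pickle.load(open('wA.pkl','rb'))[0];b=pickle.load(open('wB.pkl','rb'))[0]
o,B=binf()
P={}
for k,p,q in [('endL',(343,158),(259,46)),('endR',(366,158),(292,46)),('hfL',(323,249),(243,173)),('hfR',(372,250),(303,172)),('hbL',(322,299),(243,235)),('hbR',(371,299),(302,236)),('floorF',(400,146),(340,25)),('backTop',(433,365),(349,313))]:
    x,e=tri([('wrist',p,a),('wrist',q,b)]);P[k]=x;print(k,x.round(4),round(e*1e3,1),'bin',(B.T@(x-o)*1e3).round(1))
d=(P['hbL']+P['hbR']-P['endL']-P['endR'])/2;print('len',np.linalg.norm(d),'pitch',np.degrees(np.arctan2(d[2],np.hypot(d[0],d[1]))),'yaw',np.degrees(np.arctan2(d[1],d[0])))
# single-view check: rays on bin planes
def bp(info,px,z):
    oo,v=rays('wrist',px,info);oo=B.T@(oo-o);v=v@B;return (oo+v*((z-oo[2])/v[:,2])[:,None])*1e3
for n,i,px in(('A',a,[(343,158),(366,158),(322,299),(371,299)]),('B',b,[(259,46),(292,46),(243,235),(302,236)])):print(n,bp(i,px,.0125).round(1).tolist())
E
```

```text
endL [0.5624 0.2124 0.0593] 0.1 bin [-67.6  99.5  10. ]
endR [0.5612 0.2333 0.0559] 0.2 bin [-68.5 120.4   6.3]
hfL [0.6354 0.2036 0.0992] 0.3 bin [12.6 81.2 -5.3]
hfR [0.628  0.2478 0.1016] 1.2 bin [ 13.  126.   -2.6]
hbL [0.6662 0.2064 0.1331] 0.0 bin [58.1 79.9  0.6]
hbR [0.6612 0.2506 0.1332] 0.3 bin [ 58.8 124.3   0.2]
floorF [0.5489 0.263  0.0478] 0.9 bin [-80.1 151.5   5.5]
backTop [0.6416 0.2801 0.2062] 2.3 bin [ 94.  156.2  66. ]
len 0.12697756473004473 pitch 36.5031289356297 yaw 3.1778371573477964
A [[-66.7, 99.3, 12.5], [-66.6, 119.6, 12.5], [56.5, 79.9, 12.5], [56.9, 122.4, 12.5]]
B [[-66.9, 99.9, 12.5], [-66.7, 120.9, 12.5], [55.7, 82.7, 12.5], [56.6, 125.2, 12.5]]
```

```bash
python3 - <<'E'
from h import *
import pickle
a=pickle.load(open('wA.pkl','rb'))[0]
E=[]
for k,obs in (('barO',[('scene',(373.2,156.7)),('side',(333.5,362)),('wrist',(293,49),a)]),('barT',[('scene',(346.8,188)),('wrist',(117,51),a)]),('topO',[('scene',(413.9,122)),('side',(304.4,409)),('wrist',(432,109),a)])):
    x,e=tri(obs);E.append(x);r=RK.T@(x-O)*1e3;print(k,x.round(4),round(e*1e3,1),'rack',r.round(1))
for t in (.6,.65,.7):
    c,n=np.cos(t),np.sin(t);f=lambda u,w:(round(u*c-w*n,1),round(35+u*n+w*c,1));print(t,'bar',f(-42,78),'topmid',f(2.5,90))
E
```

```text
barO [0.48   0.1586 0.0703] 4.6 rack [-83.2  57.1  70.3]
barT [0.497  0.0455 0.0804] 0.3 rack [-81.3 -57.2  80.4]
topO [0.4992 0.2606 0.1073] 1.3 rack [-50.6 155.6 107.3]
0.6 bar (np.float64(-78.7), np.float64(75.7)) topmid (np.float64(-48.8), np.float64(110.7))
0.65 bar (np.float64(-80.6), np.float64(71.7)) topmid (np.float64(-52.5), np.float64(108.2))
0.7 bar (np.float64(-82.4), np.float64(67.6)) topmid (np.float64(-56.1), np.float64(105.4))
```

```bash
python3 - <<'E'
from h import *
M=tool(93.5)@R.from_rotvec([0,-np.radians(37),0]).as_matrix()
g=np.array([.5992,.223,.0956]);print(M[:,2])
go(g-M[:,2]*.085,M)
E
```

```text
[ 0.60069252  0.03673993 -0.79863551]
shift [ 8.66 -3.01  2.69] turn [ 2.2 -2.2  2.9]
```

Request:
carry_out:
  targets:
    - [[3, -1, 1, 1, -1, 1, 4.5], [6, -2, 2, 2, -2, 2, 4.5], [8.7, -3, 2.7, 2.2, -2.2, 2.9, 4.5], [8.7, -3, 2.7, 2.2, -2.2, 2.9, 4.5], [8.7, -3, 2.7, 2.2, -2.2, 2.9, 4.5], [8.7, -3, 2.7, 2.2, -2.2, 2.9, 4.5]]

```text
t: 6.82
tcp_pos: [0.5618, 0.2228, 0.1819]
tool_rot: [-0.028, 0.949, 0.005, 0.313]
force: [0.4, -0.5, 0.5]
finger_gap: 0.526
gripper_force: 0.0
```

```bash
python3 - <<'E'
from h import *
import pickle
M=tool(93.5)@R.from_rotvec([0,-np.radians(37),0]).as_matrix()
g=np.array([.5992,.223,.0956])
s=manip.sense();print(s['q'],s['finger_gap'])
go(g-M[:,2]*.085,M);go(g,M)
i=cams.camera_info('wrist');im=cams.snapshot('wrist');pickle.dump((i,im),open('wC.pkl','wb'));cv2.imwrite('pics/wC.png',im[...,::-1])
print(proj('wrist',[g,g-M[:,2]*.085,g+M[:,2]*.019],i))
E
```

```text
[ 0.24860706  0.51614449  1.97226933 -1.35619068  0.12281434 -0.06562451] 0.5264990675266585
shift [ 2.21 -0.2   0.66] turn [-0.5 -0.5  0.1]
shift [ 2.13 -0.13  9.16] turn [-0.5 -0.5  0.1]
[[318.94534316 226.57329254]
 [316.53105911 277.83873024]
 [319.26402075 219.80589596]]
```

View pics/wC.png

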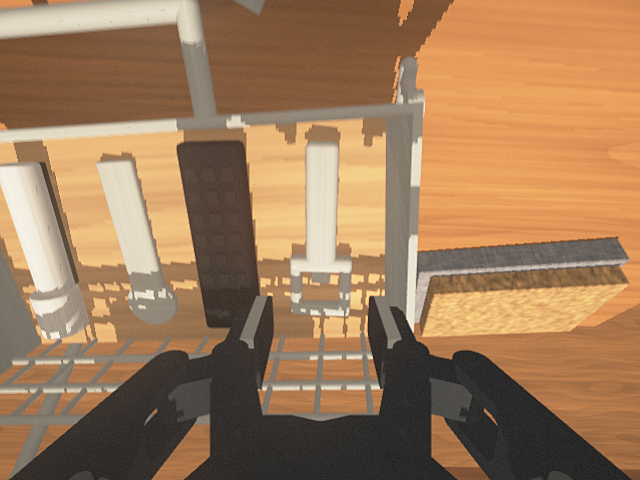

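Wrist view: opener handle centred at column 322 (rows 142–257) and loop at (320,285), between the jaws. Remote (218,230) and side wall (405,200) are clear. The wrist is close to a joint-4 limit, so I'll use less tilt.

```bash
cat >> h.py <<'E'
G=np.array([.5979,.2237,.0972]);MG=tool(93.5)@R.from_rotvec([0,-np.radians(27),0]).as_matrix()
E
python3 - <<'E'
from h import *
go(G-MG[:,2]*.075,MG)
E
```

```text
shift [ 0.46 -0.05  1.55] turn [-0.6  9.1  0. ]
```

Request:
carry_out:
  targets:
    - [[0, 0, 0, -0.6, 5, 0, 4.5], [0.2, 0, 0.7, -0.6, 9.1, 0, 4.5], [0.4, 0, 1.5, -0.6, 9.1, 0, 4.5], [0.4, 0, 1.5, -0.6, 9.1, 0, 4.5], [0.4, 0, 1.5, -0.6, 9.1, 0, 4.5], [0.4, 0, 1.5, -0.6, 9.1, 0, 4.5]]

```text
t: 7.37
tcp_pos: [0.5671, 0.2243, 0.1673]
tool_rot: [-0.031, 0.972, 0.009, 0.235]
force: [-0.8, -0.5, -0.6]
finger_gap: 0.525
gripper_force: 0.0
```

```bash
python3 - <<'E'
from h import *
s=manip.sense();print(s['q'],s['finger_gap'],s['tcp_pos'])
go(G-MG[:,2]*.075,MG);go(G,MG)
E
```

```text
[ 0.22605005  0.53227138  1.8710428  -0.25851082  0.27779296 -1.17693204] 0.5245429833225403 [0.56705716 0.22433333 0.16727977]
shift [ 0.44 -0.25  0.14] turn [0.3 0.2 0.1]
shift [ 0.46 -0.29  7.64] turn [0.3 0.2 0.1]
```

Request:
carry_out:
  targets:
    - [[0.2, -0.1, 1.5, 0, 0, 0, 4.5], [0.4, -0.2, 3, 0, 0, 0, 4.5], [0.4, -0.2, 4.5, 0, 0, 0, 4.5], [0.4, -0.2, 5.5, 0, 0, 0, 4.5], [0.4, -0.2, 5.5, 0, 0, 0, 4.5], [0.4, -0.2, 5.5, 0, 0, 0, 4.5]]

```text
t: 7.87
tcp_pos: [0.5972, 0.224, 0.1225]
tool_rot: [-0.029, 0.969, 0.011, 0.245]
force: [4.7, -5.7, 11.8]
finger_gap: 0.528
gripper_force: 5.7
```

```bash
python3 - <<'E'
from h import *
s=manip.sense();print(s['q'],s['finger_gap'],s['tcp_pos'])
go(G,MG)
E
```

```text
[ 0.21286884  0.63868153  1.84308318 -0.37290754  0.18128691 -1.06671394] 0.528033650635273 [0.59723774 0.22399002 0.12247648]
shift [ 1.14 -0.05  2.25] turn [ 0.4  1.3 -0.2]
```

Contact: the outer finger's back seems to be on the side wall's top. I'll back off and check the bin.

Request:
carry_out:
  targets:
    - [[0, 0, -1.5, 0, 0, 0, 4.5], [0, -0.3, -4, 0, 0, 0, 3.4], [0, -0.3, -6, 0, 0, 0, 3.4], [0, -0.3, -6, 0, 0, 0, 3.4]]

```text
t: 8.2
tcp_pos: [0.5614, 0.2189, 0.1731]
tool_rot: [-0.031, 0.971, 0.009, 0.238]
force: [0.8, -0.4, 0.3]
finger_gap: 0.398
gripper_force: 0.0
```

```bash
python3 - <<'E'
from h import *
import pickle
s=manip.sense();print(s['q'],s['finger_gap'],s['tcp_pos'],s['force'])
i=cams.camera_info('wrist');im=cams.snapshot('wrist');pickle.dump((i,im),open('wD.pkl','wb'))
sc=cams.snapshot('scene');sd=cams.snapshot('side')
f=lambda a,x0,y0:cv2.resize(a[y0:y0+240,x0:x0+220,::-1],(266,290),interpolation=cv2.INTER_CUBIC)
old=cv2.imread('pics/c3.png')
top=np.hstack([f(sc,300,100),f(sd,130,190),cv2.resize(old[:,400:],(266,290))])
w=cv2.resize(im[:,:,::-1],(400,300))
bot=np.hstack([w,cv2.resize(old[:,:400],(398,300))])
cv2.imwrite('pics/m4.png',np.vstack([top,bot]))
E
```

```text
[ 0.21841429  0.51486436  1.88880877 -0.25785987  0.27103927 -1.18401943] 0.3983562176976356 [0.56136039 0.21887665 0.17307766] [ 0.77546132 -0.4444255   0.26689   ]
```

View pics/m4.png

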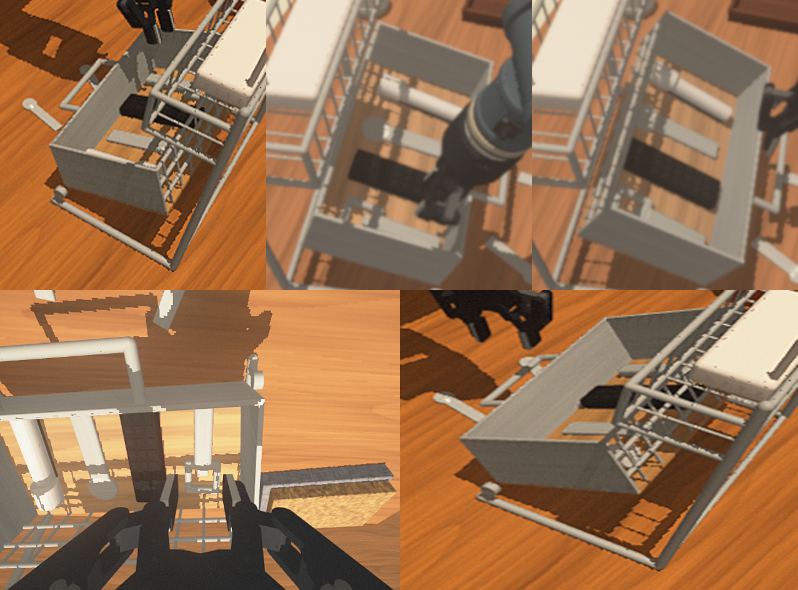

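The montage shows the bin pushed partly shut, with a shallower tilt than before and all things still inside. The panel corner is now near scene (341,222) / side (315,241). I'll reopen it by pulling the panel from inside with closed fingers, then grasp with the jaws narrower.

```bash
cat >> h.py <<'E'
MP=gtool(15)
def tipp(t,u=17,w=65,y=40):
    c,n=np.cos(t),np.sin(t);return rack(np.array([u*c-w*n,y,35+u*n+w*c])/1e3)-MP[:,2]*.019
E
python3 - <<'E'
from h import *
for a,b in (((341.4,221.6),(315.3,241.3)),):
    x,e=tri([('scene',a),('side',b)]);r=(RK.T@(x-O)).round(4)*1e3;print(r,round(e,4),'ang',np.arctan2(-r[0],r[2]-35))
print('enter above');go(tipp(.4,45,100),MP);print('in');go(tipp(.4,45,65),MP)
s=manip.sense();C=R.from_quat(s['tool_rot']).as_matrix()
p0=tipp(.4,45,65)
for t in np.arange(.3,.8,.08):print(round(t,2),(MP.T@(tipp(t)-p0)*100).round(1))
E
```

```text
[ -29.7 -153.8  115.2] 0.0017 ang 0.3546650412247378
enter above
shift [ 0.6  -6.63  0.42] turn [-1.3 12.3 -3.7]
in
shift [ 0.87 -6.54  3.91] turn [-1.3 12.3 -3.7]
0.3 [ 2.1 -0.   0.5]
0.38 [ 2.6 -0.   0.4]
0.46 [ 3.2 -0.   0.4]
0.54 [ 3.7 -0.   0.3]
0.62 [ 4.2 -0.   0.4]
0.7 [ 4.8 -0.   0.5]
0.78 [ 5.3 -0.   0.6]
```

Request:
carry_out:
  targets:
    - [[0.3, -3, -1, -1.3, 6, -3.7, 0], [0.6, -6.6, 0.4, -1.3, 12.3, -3.7, 0], [0.6, -6.6, 0.4, -1.3, 12.3, -3.7, 0], [0.6, -6.6, 0.4, -1.3, 12.3, -3.7, 0], [0.8, -6.5, 2, -1.3, 12.3, -3.7, 0], [0.8, -6.5, 3.9, -1.3, 12.3, -3.7, 0], [0.8, -6.5, 3.9, -1.3, 12.3, -3.7, 0], [0.8, -6.5, 3.9, -1.3, 12.3, -3.7, 0]]

```text
t: 9.02
tcp_pos: [0.5746, 0.155, 0.1287]
tool_rot: [-0.066, 0.99, 0.008, 0.128]
force: [0.3, 0.1, 1.1]
finger_gap: 0.002
gripper_force: 0.0
```

```bash
python3 - <<'E'
from h import *
s=manip.sense();print(s['q'],s['finger_gap'],s['tcp_pos'],s['force'])
go(tipp(.4,45,65),MP);go(tipp(.7),MP)
E
```

```text
[ 0.0683282   0.5944155   1.79527044  0.03336628  0.49599523 -1.66348025] 0.002119892677151593 [0.57460635 0.15500182 0.12871104] [0.28530165 0.13285515 1.06864802]
shift [-0.16 -0.1  -0.17] turn [-0.  -0.3  0.1]
shift [ 4.62 -0.1   0.31] turn [-0.  -0.3  0.1]
```

Request:
carry_out:
  targets:
    - [[1, 0, 0.2, 0, 0, 0, 0], [1.7, 0, 0.3, 0, 0, 0, 0], [2.2, 0, 0.3, 0, 0, 0, 0], [2.7, 0, 0.2, 0, 0, 0, 0], [3.2, 0, 0.2, 0, 0, 0, 0], [3.6, 0, 0.2, 0, 0, 0, 0], [4.0, 0, 0.2, 0, 0, 0, 0], [4.3, 0, 0.3, 0, 0, 0, 0], [4.6, 0, 0.3, 0, 0, 0, 0], [4.6, 0, 0.3, 0, 0, 0, 0]]

```text
t: 9.85
tcp_pos: [0.5351, 0.1491, 0.1172]
tool_rot: [-0.066, 0.989, 0.008, 0.133]
force: [5.6, 0.6, -0.4]
finger_gap: 0.001
gripper_force: 2.2
```

Request:
carry_out:
  targets:
    - [[0.3, 0, 0.1, 0, 0, 0, 0], [0.5, 0, 0.1, 0, 0, 0, 0], [0.5, 0, 0.1, 0, 0, 0, 0], [0.5, 0, 0.1, 0, 0, 0, 0]]

```text
t: 10.18
tcp_pos: [0.5304, 0.1485, 0.1148]
tool_rot: [-0.066, 0.989, 0.008, 0.133]
force: [5.1, 0.6, 0.4]
finger_gap: -0.004
gripper_force: 2.2
```

Request:
carry_out:
  targets:
    - [[0.3, 0, 0.1, 0, 0, 0, 0], [0.6, 0, 0.1, 0, 0, 0, 0], [0.6, 0, 0.1, 0, 0, 0, 0], [0.6, 0, 0.1, 0, 0, 0, 0]]

```text
t: 10.52
tcp_pos: [0.5262, 0.1478, 0.1127]
tool_rot: [-0.066, 0.989, 0.008, 0.134]
force: [6.2, 2.0, -0.0]
finger_gap: 0.0
gripper_force: 2.8
```

Request:
carry_out:
  targets:
    - [[0.3, 0, 0.1, 0, 0, 0, 0], [0.6, 0, 0.1, 0, 0, 0, 0], [0.6, 0, 0.1, 0, 0, 0, 0], [0.6, 0, 0.1, 0, 0, 0, 0]]

```text
t: 10.85
tcp_pos: [0.5259, 0.1477, 0.1126]
tool_rot: [-0.066, 0.988, 0.008, 0.141]
force: [10.0, 5.7, 4.7]
finger_gap: 0.0
gripper_force: 6.1
```

Request:
carry_out:
  targets:
    - [[0.3, 0, 0.1, 0, 0, 0, 0], [0.6, 0, 0.1, 0, 0, 0, 0], [0.6, 0, 0.1, 0, 0, 0, 0]]

```text
t: 11.1
tcp_pos: [0.5255, 0.1475, 0.1125]
tool_rot: [-0.065, 0.987, 0.008, 0.147]
force: [15.1, 8.5, 9.9]
finger_gap: 0.006
gripper_force: 9.5
```

```bash
python3 - <<'E'
from h import *
s=manip.sense();print(s['q'],s['tcp_pos'],s['force'])
go(tipp(.7),MP)
E
```

```text
[ 0.05946074  0.58273099  1.9534736   0.05924532  0.31116447 -1.69717253] [0.52548375 0.14752221 0.11245675] [15.08755826  8.52438037  9.85800883]
shift [-0.6  -0.01  0.02] turn [-0.2  1.9 -0. ]
```

The end stop is confirmed: force rises with no motion. I'll back off and return to the first wrist viewpoint to check whether the opener has shifted.

Request:
carry_out:
  targets:
    - [[-1, 0, 0, 0, 0, 0, 0], [-2.5, 0, 0, 0, 0, 0, 0], [-2.5, 0, -3, 0, 0, 0, 0], [-2.5, 0, -7, 0, 0, 0, 0], [-2.5, 0, -10, 0, 0, 0, 3], [-2.5, 0, -10, 0, 0, 0, 6]]

```text
t: 11.6
tcp_pos: [0.5097, 0.1463, 0.2137]
tool_rot: [-0.067, 0.989, 0.008, 0.133]
force: [-0.4, -0.2, -0.4]
finger_gap: 0.276
gripper_force: 0.0
```

```bash
python3 - <<'E'
from h import *
s=manip.sense();print(s['tcp_pos'])
go([.5597,.1914,.2499],R.from_quat([-.061,.983,.012,.173]).as_matrix())
E
```

```text
[0.50971018 0.14632888 0.21368036]
shift [-6.32  3.79 -2.04] turn [-0.1 -4.7  0.6]
```

Request:
carry_out:
  targets:
    - [[-6.3, 3.8, -2, 0, -4.7, 0.6, 6], [-6.3, 3.8, -2, 0, -4.7, 0.6, 6], [-6.3, 3.8, -2, 0, -4.7, 0.6, 6], [-6.3, 3.8, -2, 0, -4.7, 0.6, 6], [-6.3, 3.8, -2, 0, -4.7, 0.6, 6], [-6.3, 3.8, -2, 0, -4.7, 0.6, 6]]

```text
t: 12.1
tcp_pos: [0.5576, 0.1906, 0.2426]
tool_rot: [-0.061, 0.984, 0.011, 0.167]
force: [0.1, 0.2, 1.0]
finger_gap: 0.701
gripper_force: 0.0
```

```bash
python3 - <<'E'
from h import *
import pickle
i=cams.camera_info('wrist');im=cams.snapshot('wrist');pickle.dump((i,im),open('wE.pkl','wb'))
a,ia=pickle.load(open('wA.pkl','rb'))
ga,ge=[cv2.cvtColor(x,cv2.COLOR_RGB2GRAY) for x in (ia,im)]
print(manip.sense()['tcp_pos'],np.round(np.array(a['T'])-np.array(i['T']),4)[:3].tolist())
pts=np.float32([(343,158),(366,158),(323,249),(372,250),(322,299),(371,299),(432,109),(293,49),(117,51),(400,146),(272,152),(294,300)]).reshape(-1,1,2)
for n,(x,y,w,h) in dict(handle=(335,150,38,60),head=(315,242,64,64),panelcorner=(405,95,45,40),bar=(270,30,45,50),barT=(100,30,45,50),remote=(240,145,65,165),shoe=(175,155,45,155)).items():
    r=cv2.matchTemplate(ge[max(0,y-30):y+h+30,max(0,x-30):x+w+30],ga[y:y+h,x:x+w],cv2.TM_CCOEFF_NORMED);_,v,_,l=cv2.minMaxLoc(r)
    print(n,l[0]-min(x,30),l[1]-min(y,30),round(v,3))
E
```

```text
[0.5578843  0.19050096 0.24276069] [[-0.0011, -0.0068, 0.0085, 0.001], [-0.0001, -0.0006, 0.0026, 0.0006], [0.0011, 0.0087, 0.0068, 0.006]]
handle 2 -6 0.689
head 2 -7 0.382
panelcorner 4 1 0.83
bar 2 1 0.858
barT 2 -1 0.95
remote -1 -3 0.867
shoe -3 25 0.644
```

```bash
python3 - <<'E'
from h import *
import pickle
o,B=binf()
def bp(info,px,z):
    oo,v=rays('wrist',px,info);oo=B.T@(oo-o);v=v@B;return (oo+v*((z-oo[2])/v[:,2])[:,None])*1e3
for n in 'AE':
    i,im=pickle.load(open(f'w{n}.pkl','rb'));h=cv2.cvtColor(im,cv2.COLOR_RGB2HSV)
    m=((h[...,1]<70)&(h[...,2]>60)).astype(np.uint8);m[:135]=0;m[312:]=0;m[:,:302]=0;m[:,392:]=0
    k,l,st,c=cv2.connectedComponentsWithStats(m);j=1+np.argmax(st[1:,4]);ys,xs=np.where(l==j);print(n,st[j])
    rows={}
    for y in list(range(st[j][1],st[j][1]+st[j][3],12)):
        x=xs[ys==y];print(y,x.min(),x.max(),end=' | ')
    print()
    # mid line of handle
    y0=st[j][1];Y=np.arange(y0+12,y0+80,4);mid=np.array([[np.median(xs[ys==y]),y] for y in Y])
    e=np.median(mid[:3,0]);print(bp(i,[(mid[0,0],y0),tuple(mid[-1]),(np.median(xs[ys>y0+100]),st[j][1]+st[j][3])],.0125).round(1).tolist(), np.polyfit(*(bp(i,mid,.014)[:,:2].T),1))
E
```

```text
A [ 320  156   53  145 4062]
156 346 353 | 168 342 365 | 180 341 364 | 192 340 363 | 204 339 363 | 216 338 362 | 228 338 361 | 240 337 360 | 252 323 372 | 264 322 371 | 276 322 371 | 288 321 369 | 300 353 367 | 
[[-68.4, 108.6, 12.5], [-1.5, 104.4, 12.5], [58.4, 101.6, 12.5]] [-7.87125098e-02  1.03738893e+02]
E [ 302  135   90  164 5807]
135 302 391 | 147 302 391 | 159 343 368 | 171 343 367 | 183 342 366 | 195 341 365 | 207 340 364 | 219 339 363 | 231 338 363 | 243 324 374 | 255 323 374 | 267 322 374 | 279 321 373 | 291 321 372 | 
[[-94.0, 101.5, 12.5], [-27.3, 105.5, 12.5], [48.3, 102.1, 12.5]] [-1.31714336e-02  1.06142645e+02]
```

```bash
python3 - <<'E'
from h import *
go(G+[-.008,0,-.004]-MG[:,2]*.09,MG)
E
```

```text
shift [2.76 3.14 6.39] turn [ 1.5 -7.7  3.2]
```

Request:
carry_out:
  targets:
    - [[2.8, 3.1, 3, 1.5, -7, 3.2, 3.4], [2.8, 3.1, 5, 1.5, -7, 3.2, 3.4], [2.8, 3.1, 5, 1.5, -7, 3.2, 3.4], [2.8, 3.1, 5, 1.5, -7, 3.2, 3.4], [2.8, 3.1, 5, 1.5, -7, 3.2, 3.4], [2.8, 3.1, 5, 1.5, -7, 3.2, 3.4]]

```text
t: 12.65
tcp_pos: [0.5483, 0.2205, 0.1898]
tool_rot: [-0.03, 0.972, 0.007, 0.232]
force: [0.5, -0.0, 0.3]
finger_gap: 0.4
gripper_force: 0.0
```

```bash
cat > det.py <<'E'
from h import *
import pickle
def runs(im,x0,x1,rows):
    """widths of the low-saturation run near the opener's column, row by row"""
    h=cv2.cvtColor(im,cv2.COLOR_RGB2HSV);m=(h[...,1]<70)&(h[...,2]>60)
    for y in rows:
        x=np.where(m[y,x0:x1])[0]+x0
        if len(x)==0: print(y,'-',end=' | ');continue
        g=np.split(x,np.where(np.diff(x)>3)[0]+1);print(y,[(int(a[0]),int(a[-1])) for a in g if len(a)>3],end=' | ')
    print()
E
python3 - <<'E'
from det import *
i,im=pickle.load(open('wE.pkl','rb'))
runs(im,300,398,list(range(136,164,3))+list(range(228,246,3))+list(range(280,310,3)))
i=cams.camera_info('wrist');im=cams.snapshot('wrist');pickle.dump((i,im),open('wF.pkl','wb'))
print(manip.sense()['tcp_pos'],manip.sense()['q'].round(2) if hasattr(manip.sense()['q'],'round') else manip.sense()['q'])
print(proj('wrist',[G],i));runs(im,270,420,range(80,350,8))
E
```

```text
136 [(300, 397)] | 139 [(300, 397)] | 142 [(300, 397)] | 145 [(300, 397)] | 148 [(300, 397)] | 151 [(300, 309), (344, 367)] | 154 [(344, 368)] | 157 [(344, 368)] | 160 [(344, 368)] | 163 [(343, 367)] | 228 [(339, 363)] | 231 [(338, 363)] | 234 [(338, 363)] | 237 [(338, 363)] | 240 [(325, 362)] | 243 [(324, 374)] | 280 [(321, 330), (364, 373)] | 283 [(321, 330), (363, 373)] | 286 [(321, 358), (363, 373)] | 289 [(321, 373)] | 292 [(321, 372)] | 295 [(326, 372)] | 298 [(366, 370)] | 301 [(392, 397)] | 304 [(393, 397)] | 307 [(394, 397)] | 
[0.54839162 0.22045656 0.19002693] [ 0.23  0.47  1.89 -0.24  0.32 -1.19]
[[321.01208792 253.46573894]]
80 - | 88 - | 96 - | 104 - | 112 - | 120 [(371, 405)] | 128 [(270, 405)] | 136 [(270, 406)] | 144 [(270, 409)] | 152 [(270, 409)] | 160 [(270, 332), (378, 408)] | 168 [(308, 336), (378, 407)] | 176 [(307, 336), (379, 407)] | 184 [(307, 335), (379, 407)] | 192 [(307, 336), (379, 407)] | 200 [(307, 335), (380, 407)] | 208 [(307, 335), (380, 408)] | 216 [(306, 334), (380, 408)] | 224 [(306, 334), (381, 408)] | 232 [(306, 334), (381, 408)] | 240 [(306, 334), (381, 409)] | 248 [(306, 333), (382, 410)] | 256 [(305, 334), (382, 410)] | 264 [(305, 333), (382, 410)] | 272 [(290, 348), (383, 410)] | 280 [(289, 348), (383, 411)] | 288 [(289, 300), (310, 327), (338, 348), (383, 411)] | 296 [(270, 283), (289, 300), (310, 327), (338, 348), (357, 371), (384, 419)] | 304 [(270, 277), (288, 300), (337, 348), (358, 374), (384, 419)] | 312 [(270, 275), (288, 300), (337, 348), (359, 383), (387, 419)] | 320 [(270, 283), (288, 348), (357, 380), (393, 419)] | 328 [(270, 279), (289, 347), (358, 364), (369, 383), (396, 419)] | 336 [(271, 281), (371, 385), (400, 419)] | 344 [(271, 276), (366, 376), (409, 419)] |
```

```bash
python3 - <<'E'
from det import *
e=pickle.load(open('wE.pkl','rb'))[0];f=pickle.load(open('wF.pkl','rb'))[0]
o,B=binf()
for k,p,q in [('hfL',(324,240.5),(289.5,270)),('hfR',(374.5,242),(348.5,270)),('hbL',(321,294),(288.5,330.5)),('hbR',(373,298),(348,330.5)),('jL',(338,238),(305,268)),('jR',(363,240),(333.5,268)),('hdL',(343,163),(308,168)),('hdR',(368,163),(336.5,168))]:
    x,r=tri([('wrist',p,e),('wrist',q,f)]);print(k,x.round(4),round(r*1e3,1),'bin',(B.T@(x-o)*1e3).round(1))
def bp(info,px,z):
    oo,v=rays('wrist',px,info);oo=B.T@(oo-o);v=v@B;return (oo+v*((z-oo[2])/v[:,2])[:,None])*1e3
print(bp(e,[(349.5,241),(347,296),(355,163)],.0125).round(1).tolist(),bp(f,[(319,270),(318,330.5),(322,168)],.0125).round(1).tolist())
E
```

```text
hfL [0.6166 0.2009 0.0985] 0.2 bin [-2.4 81.   6.3]
hfR [0.6119 0.2453 0.0999] 0.1 bin [ -0.5 125.6   6.6]
hbL [0.6503 0.2022 0.1307] 0.3 bin [44.  77.8  9.3]
hbR [0.6526 0.2488 0.1278] 0.6 bin [ 48.6 123.7   1.7]
jL [0.6109 0.2125 0.1006] 0.0 bin [-4.2 93.2 10.6]
jR [0.6107 0.2343 0.0999] 0.4 bin [ -2.6 114.9   8.3]
hdL [0.5725 0.2132 0.0272] 2.1 bin [-80.5  98.9 -21.1]
hdR [0.567  0.236  0.0334] 2.1 bin [-78.3 122.3 -14.8]
[[-1.3, 103.1, 12.5], [45.7, 100.4, 12.5], [-69.2, 108.6, 12.5]] [[-2.5, 103.7, 12.5], [43.6, 100.4, 12.5], [-76.7, 110.0, 12.5]]
```

```bash
cat >> h.py <<'E'
o7,B7=binf();G2=o7+B7@np.array([-.026,.104,.0205]);MG2=MG@R.from_rotvec([np.radians(-3),0,0]).as_matrix()
E
python3 - <<'E'
from h import *
print(G2);go(G2-MG2[:,2]*.07,MG2);go(G2,MG2)
E
```

```text
[0.58658668 0.22013482 0.09412286]
shift [ 0.95 -0.63  3.29] turn [-3.  -0.2 -0. ]
shift [ 0.93 -0.27 10.28] turn [-3.  -0.2 -0. ]
```

Request:
carry_out:
  targets:
    - [[0.9, -0.6, 1.5, -3, 0, 0, 3.2], [0.9, -0.6, 3.2, -3, 0, 0, 3.2], [0.9, -0.6, 3.2, -3, 0, 0, 3.2], [0.9, -0.6, 3.2, -3, 0, 0, 3.2]]

```text
t: 13.03
tcp_pos: [0.5539, 0.2144, 0.1559]
tool_rot: [-0.035, 0.972, 0.032, 0.229]
force: [0.2, -0.5, 0.5]
finger_gap: 0.373
gripper_force: 0.0
```

```bash
python3 - <<'E'
from h import *
print(manip.sense()['force'],manip.sense()['q'],manip.sense()['finger_gap']);go(G2-MG2[:,2]*.07,MG2);go(G2,MG2)
E
```

```text
[ 0.24539448 -0.45485589  0.4818683 ] [ 0.18289787  0.53575168  1.92360746 -0.01483164  0.21492867 -1.4467742 ] 0.3727073828197355
shift [-0.13  0.    0.01] turn [-0.  -0.4 -0.1]
shift [-0.18  0.01  7.01] turn [-0.  -0.4 -0.1]
```

Within 1.5 mm. Descending in stages.

Request:
carry_out:
  targets:
    - [[-0.1, 0, 1.5, 0, 0, 0, 3.2], [-0.1, 0, 3, 0, 0, 0, 3.2], [-0.1, 0, 4, 0, 0, 0, 3.2], [-0.1, 0, 4, 0, 0, 0, 3.2]]

```text
t: 13.37
tcp_pos: [0.5734, 0.2176, 0.1207]
tool_rot: [-0.035, 0.972, 0.032, 0.23]
force: [1.3, -5.2, -0.6]
finger_gap: 0.374
gripper_force: 0.0
```

Request:
carry_out:
  targets:
    - [[0, 0, 0.8, 0, 0, 0, 3.2], [0, 0, 1.5, 0, 0, 0, 3.2], [0, 0, 1.5, 0, 0, 0, 3.2]]

```text
t: 13.62
tcp_pos: [0.5818, 0.2171, 0.1093]
tool_rot: [-0.035, 0.972, 0.032, 0.232]
force: [1.0, -18.1, 5.2]
finger_gap: 0.375
gripper_force: 0.0
```

```bash
python3 - <<'E'
from h import *
print(manip.sense()['force'],manip.sense()['q'],manip.sense()['finger_gap']);go(G2,MG2)
E
```

```text
[  1.03228552 -18.05696723   5.22667184] [ 0.1787706   0.64740519  1.88643    -0.02276455  0.13500453 -1.441295  ] 0.375334676395784
shift [0.24 0.2  1.59] turn [-0.1 -0.1 -0.1]
```

Still wall contact at the gripper's shoulder. I'll back up and lean the tool further inward (about 12°) for clearance.

Request:
carry_out:
  targets:
    - [[0, -0.2, -1, 0, 0, 0, 3.2], [0, -0.4, -3, -3, 0, 0, 3.2], [0, -0.4, -5.5, -9, 0, 0, 3.2], [0, -0.4, -5.5, -9, 0, 0, 3.2], [0, -0.4, -5.5, -9, 0, 0, 3.2]]

```text
t: 14.03
tcp_pos: [0.5551, 0.2105, 0.1469]
tool_rot: [-0.05, 0.97, 0.089, 0.219]
force: [0.5, 0.5, 0.5]
finger_gap: 0.371
gripper_force: 0.0
```

```bash
cat >> h.py <<'E'
G3=o7+B7@np.array([-.026,.103,.0205]);MG3=MG@R.from_rotvec([np.radians(-12),0,0]).as_matrix()
E
python3 - <<'E'
from det import *
s=manip.sense();print(s['force'],s['q'],s['tcp_pos']);go(G3-MG3[:,2]*.055,MG3);go(G3,MG3)
i=cams.camera_info('wrist');im=cams.snapshot('wrist');pickle.dump((i,im),open('wH.pkl','wb'))
h0=o7+B7@np.array([-.0013,.1033,.0085]);h1=o7+B7@np.array([.0455,.1004,.0085]);h2=o7+B7@np.array([-.07,.108,.0085])
print(proj('wrist',[h0,h1,h2,G3],i).round(1));runs(im,250,420,range(80,340,10))
E
```

```text
[0.47452456 0.54038675 0.54522439] [ 0.10138253  0.55184012  1.94345824  0.67963456  0.24451614 -2.20150884] [0.55513334 0.21051852 0.14691109]
shift [-0.48 -0.6   0.68] turn [-2.2 -1.3 -0.1]
shift [-0.6  -0.39  6.17] turn [-2.2 -1.3 -0.1]
[[316.6 316.7]
 [318.9 386.2]
 [313.7 210.7]
 [314.4 283. ]]
80 [(250, 257)] | 90 [] | 100 - | 110 - | 120 - | 130 - | 140 [(381, 395)] | 150 [(379, 393)] | 160 [(377, 396)] | 170 [(376, 409)] | 180 [(360, 410)] | 190 [(250, 419)] | 200 [(250, 419)] | 210 [(250, 332), (377, 419)] | 220 [(300, 332), (377, 419)] | 230 [(300, 332), (377, 419)] | 240 [(300, 332), (378, 419)] | 250 [(300, 332), (378, 419)] | 260 [(300, 332), (378, 419)] | 270 [(300, 331), (379, 419)] | 280 [(300, 331), (379, 419)] | 290 [(300, 331), (379, 419)] | 300 [(270, 280), (300, 331), (360, 370), (380, 419)] | 310 [(266, 278), (300, 345), (362, 419)] | 320 [(263, 275), (287, 347), (365, 419)] | 330 [(257, 273), (287, 295), (305, 325), (335, 347), (356, 381), (395, 419)] |
```

Request:
carry_out:
  targets:
    - [[-0.5, -0.6, 0.6, -2.2, -1, 0, 3.2], [-0.5, -0.6, 1.5, -2.2, -1, 0, 3.2], [-0.5, -0.5, 2.5, -2.2, -1, 0, 3.2], [-0.5, -0.5, 3.5, -2.2, -1, 0, 3.2], [-0.5, -0.5, 3.5, -2.2, -1, 0, 3.2]]

```text
t: 14.5
tcp_pos: [0.5752, 0.2123, 0.1148]
tool_rot: [-0.052, 0.967, 0.107, 0.225]
force: [0.4, 0.5, 0.1]
finger_gap: 0.375
gripper_force: 0.0
```

```bash
python3 - <<'E'
from h import *
s=manip.sense();print(s['force'],s['q'],s['tcp_pos']);go(G3,MG3)
E
```

```text
[0.40629657 0.47087066 0.13549778] [ 0.08057384  0.63380298  1.9270234   1.0548594   0.22698574 -2.5949495 ] [0.57519581 0.21234378 0.11478906]
shift [-0.14  0.11  2.46] turn [-0.2 -0.4 -0.2]
```

Request:
carry_out:
  targets:
    - [[-0.1, 0.1, 0.7, 0, 0, 0, 3.2], [-0.1, 0.1, 1.4, 0, 0, 0, 3.2], [-0.1, 0.1, 1.4, 0, 0, 0, 3.2]]

```text
t: 14.75
tcp_pos: [0.5817, 0.2167, 0.1034]
tool_rot: [-0.053, 0.967, 0.107, 0.226]
force: [0.3, -0.2, 0.4]
finger_gap: 0.369
gripper_force: 0.0
```

```bash
python3 - <<'E'
from h import *
s=manip.sense();print(s['force'],s['q'],s['tcp_pos']);go(G3,MG3)
E
```

```text
[ 0.25020817 -0.19796566  0.36004345] [ 0.08849821  0.66151375  1.91298692  1.10795822  0.21673225 -2.64295725] [0.58171054 0.21669482 0.10341717]
shift [-0.04 -0.01  1.08] turn [-0.2 -0.4 -0.2]
```

Request:
carry_out:
  targets:
    - [[0, 0, 0.5, 0, 0, 0, 3.2], [0, 0, 1.0, 0, 0, 0, 3.2], [0, 0, 1.0, 0, 0, 0, 3.2]]

```text
t: 15.0
tcp_pos: [0.5857, 0.2187, 0.0943]
tool_rot: [-0.052, 0.967, 0.107, 0.225]
force: [-0.6, -0.1, -0.5]
finger_gap: 0.377
gripper_force: 0.0
```

Request:
carry_out:
  targets:
    - [[0, 0, 0, 0, 0, 0, 1.5], [0, 0, 0, 0, 0, 0, 1.5], [0, 0, 0, 0, 0, 0, 1.5], [0, 0, 0, 0, 0, 0, 1.5], [0, 0, 0, 0, 0, 0, 1.5]]
  force: 50

```text
t: 15.42
tcp_pos: [0.5855, 0.2183, 0.0948]
tool_rot: [-0.052, 0.967, 0.107, 0.225]
force: [0.3, -2.2, 1.1]
finger_gap: 0.179
gripper_force: 0.5
```

Nothing in the jaws: the tips passed above the handle, because partly open fingers stand farther back. I'll open, go deeper and close again.

Request:
carry_out:
  targets:
    - [[0, 0, 0, 0, 0, 0, 3.2], [0, 0, 0, 0, 0, 0, 3.2], [0, 0, 0, 0, 0, 0, 3.2], [0, 0, 0.3, 0, 0, 0, 3.2], [0, 0, 0.6, 0, 0, 0, 3.2], [0, 0, 0.6, 0, 0, 0, 3.2]]

```text
t: 15.92
tcp_pos: [0.5882, 0.2199, 0.0889]
tool_rot: [-0.052, 0.967, 0.107, 0.225]
force: [0.0, -0.6, -0.6]
finger_gap: 0.374
gripper_force: 0.0
```

Request:
carry_out:
  targets:
    - [[0, 0, 0.2, 0, 0, 0, 3.2], [0, 0, 0.3, 0, 0, 0, 3.2], [0, 0, 0.3, 0, 0, 0, 3.2]]

```text
t: 16.17
tcp_pos: [0.5894, 0.2206, 0.0866]
tool_rot: [-0.052, 0.967, 0.107, 0.225]
force: [0.9, -0.7, -0.0]
finger_gap: 0.371
gripper_force: 0.0
```

Request:
carry_out:
  targets:
    - [[0, 0, 0, 0, 0, 0, 1.5], [0, 0, 0, 0, 0, 0, 1.5], [0, 0, 0, 0, 0, 0, 1.5], [0, 0, 0, 0, 0, 0, 1.5]]
  force: 50

```text
t: 16.5
tcp_pos: [0.589, 0.2209, 0.087]
tool_rot: [-0.053, 0.967, 0.108, 0.225]
force: [-0.5, 2.8, 1.5]
finger_gap: 0.244
gripper_force: 48.0
```

Gripped: 22 mm gap at 48 N. Lifting.

Request:
carry_out:
  targets:
    - [[0, 0, -0.5, 0, 0, 0, 1.5], [0, 0, -1.5, 0, 0, 0, 1.5], [0, 0, -3, 0, 0, 0, 1.5], [0, 0, -4.5, 0, 0, 0, 1.5], [0, 0, -6, 0, 0, 0, 1.5], [0, 0, -7.5, 0, 0, 0, 1.5], [0, 0, -9, 0, 0, 0, 1.5], [0, 0, -10.5, 0, 0, 0, 1.5], [0, 0, -12, 0, 0, 0, 1.5]]
  force: 70

```text
t: 17.25
tcp_pos: [0.5376, 0.1921, 0.1924]
tool_rot: [-0.052, 0.967, 0.106, 0.225]
force: [0.8, -0.3, -1.0]
finger_gap: 0.236
gripper_force: 67.3
```

```bash
cat >> h.py <<'E'
def MT(pitch=13,roll=0,ya=90):return tool(ya)@R.from_rotvec([0,np.radians(pitch),0]).as_matrix()@R.from_rotvec([np.radians(roll),0,0]).as_matrix()
E
python3 - <<'E'
from h import *
print(manip.sense()['q']);go([.50,.12,.25],MT(0,-6));go([.52,-.288,.16],MT(13,-6))
E
```

```text
[ 0.04114528  0.44338326  1.97837442  0.69994266  0.33499419 -2.25902891]
shift [ 1.17 -5.39 -8.3 ] turn [ 6.4 25.7  7.4]
shift [  5.55 -46.99  -8.93] turn [ 5.9 38.5  9.5]
```

Request:
carry_out:
  targets:
    - [[0.3, -1, -3, 1, 4, 1, 1.5], [0.8, -3, -6, 3, 10, 3, 1.5], [1.2, -5.4, -8.3, 4, 15, 5, 1.5], [1.2, -5.4, -8.3, 6.4, 20, 7, 1.5], [2, -10, -8.5, 6.4, 25.7, 7.4, 1.5], [2.5, -14, -9, 6, 30, 8, 1.5], [3, -18, -9, 6, 35, 9, 1.5], [3.5, -22, -9, 6, 38.5, 9.5, 1.5], [4, -26, -9, 6, 38.5, 9.5, 1.5], [4.4, -30, -9, 6, 38.5, 9.5, 1.5], [4.7, -34, -9, 6, 38.5, 9.5, 1.5], [5, -38, -9, 6, 38.5, 9.5, 1.5]]

```text
t: 18.25
tcp_pos: [0.5117, -0.2022, 0.1778]
tool_rot: [0.006, 0.992, 0.052, -0.113]
force: [0.3, 0.0, -1.2]
finger_gap: 0.234
gripper_force: 67.6
```

```bash
python3 - <<'E'
from h import *
s=manip.sense();print(s['q'],s['finger_gap'],s['gripper_force']);go([.52,-.288,.14],MT(13,-6))
E
```

```text
[-0.56341201  0.61610795  1.52346142 -0.03303415  1.24870696 -2.10704214] 0.234466556798696 67.5703626126051
shift [-1.67 -8.89  2.59] turn [-0.   0.  -0.1]
```

Request:
carry_out:
  targets:
    - [[-1.7, -4, 2, 0, 0, 0, 1.5], [-1.7, -8.5, 4, 0, 0, 0, 1.5], [-1.7, -8.5, 5, 0, 0, 0, 1.5], [-1.7, -8.5, 5, 0, 0, 0, 1.5], [-1.7, -8.5, 5, 0, 0, 0, 1.5]]

```text
t: 18.67
tcp_pos: [0.5144, -0.2793, 0.1164]
tool_rot: [0.007, 0.992, 0.053, -0.114]
force: [-0.1, 1.2, -1.3]
finger_gap: 0.24
gripper_force: 67.6
```

```bash
python3 - <<'E'
from h import *
import pickle
s=manip.sense();p=s['tcp_pos'];print(p,s['tool_rot'])
D={}
for n in('scene','side'):
    im=cams.snapshot(n);i=cams.camera_info(n);D[n]=(i,im)
    c=proj(n,p+[0.01,0,-.02])[0];h=cv2.cvtColor(im,cv2.COLOR_RGB2HSV)
    m=((h[...,1]<75)&(h[...,2]>75)).astype(np.uint8);x0,y0=(c-75).astype(int).clip(0);w=np.zeros_like(m);w[y0:y0+150,x0:x0+150]=1;m&=w
    k,l,st,ce=cv2.connectedComponentsWithStats(m);print(n,c.round(),'headexp',proj(n,p+[.07,0,-.02]).round(),'endexp',proj(n,p+[-.055,0,-.02]).round())
    for j in range(1,k):
        if st[j,4]>40:
            r=cv2.minAreaRect(np.argwhere(l==j)[:,::-1].astype(np.float32));print(st[j].tolist(),[tuple(np.round(v).astype(int).tolist()) for v in cv2.boxPoints(r)])
pickle.dump(D,open('hold.pkl','wb'))
E
```

```text
[ 0.51437127 -0.27934198  0.11643592] [ 0.00702095  0.99206101  0.05307357 -0.11379302]
scene [231. 304.] headexp [[256. 326.]] endexp [[205. 280.]]
[155, 228, 77, 20, 1017] [(155, 228), (231, 228), (231, 247), (155, 247)]
[236, 228, 14, 9, 95] [(236, 228), (249, 228), (249, 236), (236, 236)]
[223, 295, 45, 46, 818] [(215, 308), (235, 288), (269, 322), (249, 342)]
[155, 322, 32, 41, 1076] [(155, 322), (186, 322), (186, 362), (155, 362)]
side [363. 168.] headexp [[334. 163.]] endexp [[394. 173.]]
[339, 93, 31, 6, 135] [(339, 93), (369, 93), (369, 98), (339, 98)]
[354, 128, 6, 15, 77] [(354, 128), (359, 128), (359, 142), (354, 142)]
[330, 155, 86, 25, 1235] [(330, 155), (415, 155), (415, 179), (330, 179)]
[287, 227, 34, 16, 285] [(287, 242), (287, 227), (320, 227), (320, 242)]
```

```bash
python3 - <<'E'
from h import *
import pickle
D=pickle.load(open('hold.pkl','rb'))
for n,cols in(('side',range(328,420,3)),('scene',range(222,272,3))):
    h=cv2.cvtColor(D[n][1],cv2.COLOR_RGB2HSV);m=(h[...,1]<75)&(h[...,2]>75);print(n)
    for x in cols:
        y=np.where(m[140:200,x])[0]+140 if n=='side' else np.where(m[285:350,x])[0]+285
        if len(y):print(x,[(int(a[0]),int(a[-1])) for a in np.split(y,np.where(np.diff(y)>1)[0]+1)],end=' | ')
    print()
E
```

```text
side
331 [(168, 176)] | 334 [(161, 176)] | 337 [(161, 165), (172, 176)] | 340 [(161, 164), (172, 176)] | 343 [(161, 164), (172, 176)] | 346 [(161, 176)] | 349 [(161, 176)] | 352 [(161, 174)] | 355 [(140, 142), (161, 173)] | 358 [(140, 141), (164, 173)] | 361 [(162, 173)] | 364 [(173, 173)] | 367 [(173, 173)] | 370 [(158, 173)] | 373 [(150, 151), (164, 173)] | 376 [(164, 173)] | 379 [(164, 173)] | 382 [(162, 174)] | 385 [(159, 174)] | 388 [(156, 175)] | 391 [(155, 177)] | 394 [(155, 178)] | 397 [(155, 179)] | 400 [(155, 179)] | 403 [(156, 178)] | 406 [(156, 178)] | 409 [(158, 176)] | 412 [(160, 174)] | 415 [(166, 169)] | 
scene
222 [(305, 307)] | 225 [(298, 307)] | 228 [(297, 310)] | 231 [(295, 313), (317, 323)] | 234 [(293, 293), (298, 327)] | 237 [(301, 320), (323, 330)] | 240 [(304, 318), (326, 333)] | 243 [(306, 322), (329, 336)] | 246 [(304, 320), (332, 339)] | 249 [(303, 310), (316, 317), (333, 340)] | 252 [(306, 313), (330, 337)] | 255 [(309, 315), (327, 334)] | 258 [(312, 318), (324, 331)] | 261 [(315, 329)] | 264 [(318, 326)] | 267 [(321, 322)] |
```

```bash
python3 - <<'E'
from h import *
P={}
for k,a,b in (('f+',(268,322),(330.5,176.5)),('f-',(248,341),(332.5,160.5)),('n-',(230.5,321),(355.5,160.5)),('n+',(249,303),(351.5,176.5))):
    P[k],e=tri([('scene',a),('side',b)]);print(k,P[k].round(4),round(e*1e3,1))
d=(P['f+']+P['f-']-P['n+']-P['n-'])/2;w=(P['f+']+P['n+']-P['f-']-P['n-'])/2
print('len',np.linalg.norm(d),'pitch',np.degrees(np.arcsin(d[2]/np.linalg.norm(d))),'yaw',np.degrees(np.arctan2(d[1],d[0])),'width',np.linalg.norm(w),'roll',np.degrees(np.arcsin(w[2]/np.linalg.norm(w))))
c=sum(P.values())/4;print('head centre',c.round(4))
E
```

```text
f+ [ 0.5863 -0.2571  0.0791] 0.1
f- [ 0.5909 -0.302   0.0857] 2.3
n- [ 0.5451 -0.3006  0.0947] 1.4
n+ [ 0.5425 -0.2567  0.0889] 0.1
len 0.0457837977222794 pitch -11.879668676092471 yaw -1.0958405203821253 width 0.0449383240451338 roll -7.908810741974458
head centre [ 0.5662 -0.2791  0.0871]
```

Measured in hand: head pitched about 12° down and its +y side about 8° low. I'll correct the tool attitude and re-measure.

```bash
python3 - <<'E'
from h import *
go([.508,-.287,.10],MT(1,-13.5,91))
E
```

```text
shift [ 0.35 -1.06  1.86] turn [ -7.4 -11.6  -3. ]
```

Request:
carry_out:
  targets:
    - [[0.2, -0.5, 0.6, -3, -5, -1, 1.5], [0.3, -0.9, 1, -6, -9, -2, 1.5], [0.3, -0.9, 1.5, -7.4, -11.6, -3, 1.5], [0.3, -0.9, 1.5, -7.4, -11.6, -3, 1.5], [0.3, -0.9, 1.5, -7.4, -11.6, -3, 1.5]]

```text
t: 19.18
tcp_pos: [0.5093, -0.2859, 0.1041]
tool_rot: [-0.008, 0.993, 0.117, -0.01]
force: [0.9, -0.1, -1.2]
finger_gap: 0.231
gripper_force: 67.6
```

```bash
python3 - <<'E'
from h import *
import pickle
s=manip.sense();p=s['tcp_pos'];print(p,s['tool_rot'],s['q'])
D={n:(cams.camera_info(n),cams.snapshot(n)) for n in('scene','side')};pickle.dump(D,open('hold2.pkl','wb'))
for n in('side','scene'):
    c=proj(n,p+[0.05,0,-.02])[0].astype(int);print(n,c,proj(n,p+[-.055,0,-.02]).round())
    h=cv2.cvtColor(D[n][1],cv2.COLOR_RGB2HSV);m=(h[...,1]<75)&(h[...,2]>75)
    for x in range(c[0]-(28 if n=='scene' else 22),c[0]+(28 if n=='scene' else 70),2):
        y=np.where(m[c[1]-35:c[1]+40,x])[0]+c[1]-35
        if len(y):print(x,[(int(a[0]),int(a[-1])) for a in np.split(y,np.where(np.diff(y)>1)[0]+1)],end=' | ')
    print()
E
```

```text
[ 0.50931795 -0.28587349  0.10408693] [-0.00767164  0.99301024  0.11735299 -0.0100043 ] [-0.77639227  0.72329027  1.55324815  0.17461092  1.05340105 -2.4635101 ]
side [346 167] [[396. 176.]]
330 [(167, 172)] | 332 [(162, 173)] | 334 [(160, 174)] | 336 [(159, 167), (169, 174)] | 338 [(159, 164), (170, 174)] | 340 [(160, 163), (170, 175)] | 342 [(160, 164), (170, 175)] | 344 [(160, 175)] | 346 [(161, 176)] | 348 [(161, 176)] | 350 [(161, 176)] | 352 [(162, 176)] | 354 [(162, 174)] | 356 [(163, 174)] | 358 [(165, 175)] | 360 [(166, 175)] | 362 [(167, 175)] | 364 [(166, 176)] | 366 [(140, 143), (162, 164), (174, 176)] | 368 [(133, 144), (175, 177)] | 370 [(132, 144), (175, 177)] | 372 [(132, 143), (170, 178)] | 374 [(162, 178)] | 376 [(168, 179)] | 378 [(169, 179)] | 380 [(170, 179)] | 382 [(162, 180)] | 384 [(159, 180)] | 386 [(158, 181)] | 388 [(156, 181)] | 390 [(156, 181)] | 392 [(155, 180)] | 394 [(155, 178)] | 396 [(155, 178)] | 398 [(155, 178)] | 400 [(155, 179)] | 402 [(155, 178)] | 404 [(156, 178)] | 406 [(156, 177)] | 408 [(157, 176)] | 410 [(159, 175)] | 412 [(160, 174)] | 414 [(164, 172)] | 
scene [243 322] [[202. 285.]]
215 [(290, 302), (305, 308)] | 217 [(289, 304), (307, 309)] | 219 [(291, 305), (309, 311)] | 221 [(292, 307), (310, 312)] | 223 [(294, 310)] | 225 [(296, 312)] | 227 [(293, 294), (297, 314), (322, 323)] | 229 [(294, 296), (299, 316), (320, 326)] | 231 [(295, 298), (302, 328)] | 233 [(297, 298), (302, 330)] | 235 [(303, 332)] | 237 [(305, 322), (327, 334)] | 239 [(307, 322), (328, 335)] | 241 [(308, 323), (330, 337)] | 243 [(307, 324), (332, 339)] | 245 [(304, 314), (316, 321), (334, 340)] | 247 [(305, 312), (318, 319), (333, 341)] | 249 [(306, 313), (331, 340)] | 251 [(308, 314), (330, 338)] | 253 [(310, 316), (327, 336)] | 255 [(311, 318), (325, 334)] | 257 [(313, 320), (324, 331)] | 259 [(315, 329)] | 261 [(317, 327)] | 263 [(319, 325)] | 265 [(320, 323)] |
```

```bash
cat > tr.py <<'E'
from h import *
def head(o):
    P={}
    for k,a,b in o:
        P[k],e=tri([('scene',a),('side',b)]);print(k,P[k].round(4),round(e*1e3,1))
    d=(P['f+']+P['f-']-P['n+']-P['n-'])/2;w=(P['f+']+P['n+']-P['f-']-P['n-'])/2
    print('len',np.linalg.norm(d),'pitch',np.degrees(np.arcsin(d[2]/np.linalg.norm(d))),'yaw',np.degrees(np.arctan2(d[1],d[0])),'width',np.linalg.norm(w),'roll',np.degrees(np.arcsin(w[2]/np.linalg.norm(w))))
    print('head centre',(sum(P.values())/4).round(4))
E
python3 - <<'E'
from tr import *
head((('f+',(266,321.5),(330.5,172.5)),('f-',(247,341.5),(334,159.5)),('n-',(227,322.5),(355,162.5)),('n+',(245,303.5),(352.5,176.5))))
s=manip.sense();a=s['tcp_pos']
# tray corners, walls' inner floor check via both cameras
for p,q in (((212,264),(417,225)),((313,355),(294,206))):print(tri([('scene',p),('side',q)]))
E
```

```text
f+ [ 0.5869 -0.2605  0.087 ] 0.5
f- [ 0.5894 -0.3042  0.0864] 1.0
n- [ 0.5434 -0.3038  0.0887] 1.9
n+ [ 0.5393 -0.2607  0.0872] 2.0
len 0.04680242361479257 pitch -1.5065442755950118 yaw -0.13280164753352847 width 0.04351011233999793 roll -0.5675353747416321
head centre [ 0.5648 -0.2823  0.0873]
(array([ 0.39422195, -0.22797857,  0.01519733]), np.float64(0.0011761137699697539))
(array([ 0.65840046, -0.22910329,  0.00354332]), np.float64(0.0005614633533951983))
```

```bash
python3 - <<'E'
from h import *
s=manip.sense();C=R.from_quat(s['tool_rot']).as_matrix();print((C.T@[0,0,-1.]).round(3),C.round(3).tolist())
E
```

```text
[-0.017 -0.233  0.972] [[-1.0, -0.015, -0.021], [-0.019, 0.972, 0.232], [0.017, 0.233, -0.972]]
```

Request:
carry_out:
  targets:
    - [[0, -0.35, 1.46, 0, 0, 0, 1.5], [0, -0.7, 2.92, 0, 0, 0, 1.5], [-0.1, -1.05, 4.37, 0, 0, 0, 1.5], [-0.1, -1.28, 5.35, 0, 0, 0, 1.5], [-0.1, -1.28, 5.35, 0, 0, 0, 1.5], [-0.1, -1.28, 5.35, 0, 0, 0, 1.5]]

```text
t: 19.78
tcp_pos: [0.5097, -0.2857, 0.0478]
tool_rot: [-0.008, 0.993, 0.118, -0.01]
force: [-0.3, 0.3, -1.2]
finger_gap: 0.239
gripper_force: 67.6
```

Request:
carry_out:
  targets:
    - [[0, -0.05, 0.2, 0, 0, 0, 1.5], [0, -0.1, 0.4, 0, 0, 0, 1.5], [0, -0.15, 0.6, 0, 0, 0, 1.5], [0, -0.15, 0.6, 0, 0, 0, 1.5]]

```text
t: 20.12
tcp_pos: [0.5092, -0.2865, 0.0418]
tool_rot: [-0.008, 0.993, 0.118, -0.01]
force: [0.1, 0.2, -1.3]
finger_gap: 0.236
gripper_force: 67.6
```

Request:
carry_out:
  targets:
    - [[0, -0.05, 0.2, 0, 0, 0, 1.5], [0, -0.1, 0.4, 0, 0, 0, 1.5], [0, -0.1, 0.4, 0, 0, 0, 1.5]]

```text
t: 20.37
tcp_pos: [0.5089, -0.2864, 0.0373]
tool_rot: [-0.008, 0.993, 0.118, -0.01]
force: [0.9, 0.3, -1.2]
finger_gap: 0.236
gripper_force: 67.6
```

Request:
carry_out:
  targets:
    - [[0, -0.05, 0.2, 0, 0, 0, 1.5], [0, -0.05, 0.2, 0, 0, 0, 1.5]]

```text
t: 20.53
tcp_pos: [0.5089, -0.2864, 0.0352]
tool_rot: [-0.008, 0.993, 0.118, -0.01]
force: [-0.4, 0.7, -0.9]
finger_gap: 0.229
gripper_force: 67.6
```

Request:
carry_out:
  targets:
    - [[0, -0.05, 0.2, 0, 0, 0, 1.5], [0, -0.05, 0.2, 0, 0, 0, 1.5]]

```text
t: 20.7
tcp_pos: [0.5091, -0.2866, 0.0332]
tool_rot: [-0.008, 0.993, 0.118, -0.01]
force: [-0.0, -0.5, -0.6]
finger_gap: 0.235
gripper_force: 67.8
```

Request:
carry_out:
  targets:
    - [[0, -0.05, 0.2, 0, 0, 0, 1.5], [0, -0.05, 0.2, 0, 0, 0, 1.5]]

```text
t: 20.87
tcp_pos: [0.5092, -0.2866, 0.0325]
tool_rot: [-0.008, 0.993, 0.118, -0.01]
force: [-0.7, 1.3, 5.5]
finger_gap: 0.233
gripper_force: 69.0
```

Request:
carry_out:
  targets:
    - [[0, -0.05, 0.2, 0, 0, 0, 1.5], [0, -0.05, 0.2, 0, 0, 0, 1.5]]

```text
t: 21.03
tcp_pos: [0.5092, -0.2866, 0.0323]
tool_rot: [-0.008, 0.993, 0.118, -0.01]
force: [-2.5, 0.8, 16.2]
finger_gap: 0.236
gripper_force: 71.1
```

Contact with the tray floor. I'll relieve it slightly, open, and rise.

Request:
carry_out:
  targets:
    - [[0, 0.05, -0.25, 0, 0, 0, 1.5], [0, 0.05, -0.25, 0, 0, 0, 2.6], [0, 0.05, -0.25, 0, 0, 0, 3.4], [0, 0.05, -0.25, 0, 0, 0, 3.6], [0, 0.05, -0.25, 0, 0, 0, 3.6], [0, 0.05, -0.25, 0, 0, 0, 3.6], [0, 0, -1.2, 0, 0, 0, 3.6], [0, 0, -3, 0, 0, 0, 3.6], [0, 0, -6, 0, 0, 0, 3.6], [0, 1, -10, 6, 0, 0, 3.6], [0, 2, -14, 12, 0, 0, 3.6], [0, 2, -16, 12, 0, 0, 3.6]]

```text
t: 22.03
tcp_pos: [0.5131, -0.3025, 0.1951]
tool_rot: [-0.01, 1.0, 0.011, -0.007]
force: [1.1, -0.0, 0.4]
finger_gap: 0.424
gripper_force: 0.0
```

```bash
python3 - <<'E'
from h import *
import pickle
s=manip.sense();p=s['tcp_pos'];print(p,s['finger_gap'],s['q'])
D={n:(cams.camera_info(n),cams.snapshot(n)) for n in('scene','side')};pickle.dump(D,open('put.pkl','wb'))
for n in D:
    h=cv2.cvtColor(D[n][1],cv2.COLOR_RGB2HSV);m=((h[...,1]<75)&(h[...,2]>75)).astype(np.uint8)
    k,l,st,ce=cv2.connectedComponentsWithStats(m);c=proj(n,[[.53,-.29,.02]])[0]
    for j in range(1,k):
        if st[j,4]>60 and np.linalg.norm(ce[j]-c)<110:
            r=cv2.minAreaRect(np.argwhere(l==j)[:,::-1].astype(np.float32));bx=cv2.boxPoints(r);print(n,st[j].tolist(),plane(n,bx,.021).round(3)[:,:2].tolist())
    red=((h[...,1]>200)&(h[...,2]>120)&((h[...,0]<6)|(h[...,0]>174)));y,x=np.where(red);q=(np.c_[x,y]-proj(n,[[.589,-.392,.02]]));s_=np.abs(q).max(1)<40;print('red',np.c_[x,y][s_].mean(0))
    o=cv2.cvtColor(cv2.cvtColor(cv2.imread(f'pics/{n}0.png'),cv2.COLOR_BGR2RGB),cv2.COLOR_RGB2HSV);y,x=np.where((o[...,1]>200)&(o[...,2]>120)&((o[...,0]<6)|(o[...,0]>174)));q=(np.c_[x,y]-proj(n,[[.589,-.392,.02]]));print('red0',np.c_[x,y][np.abs(q).max(1)<40].mean(0))
# after: path to the bin front
go([.42,.10,.20],tool(7.6))
E
```

```text
[ 0.5131383  -0.30245602  0.19505898] 0.42393203491003595 [-0.72311061  0.5630568   1.54596664  0.00738926  1.05715495 -2.31764298]
scene [147, 266, 16, 19, 123] [[0.331, -0.337], [0.323, -0.297], [0.337, -0.297], [0.344, -0.336]]
scene [209, 300, 61, 59, 1046] [[0.462, -0.306], [0.458, -0.257], [0.591, -0.264], [0.591, -0.309]]
scene [143, 322, 44, 41, 1364] [[0.408, -0.415], [0.43, -0.343], [0.503, -0.364], [0.48, -0.432]]
red [212.79433962 394.11509434]
red0 [212.749499   393.77154309]
side [381, 155, 35, 25, 666] [[0.506, -0.425], [0.43, -0.446], [0.418, -0.362], [0.491, -0.342]]
side [329, 184, 63, 24, 742] [[0.588, -0.249], [0.594, -0.303], [0.46, -0.301], [0.458, -0.249]]
red [nan nan]
red0 [nan nan]
shift [ 8.7  40.77  0.39] turn [ 0.5 -1.3 83.5]<stdin>:11: RuntimeWarning: Mean of empty slice.
  ret = um.true_divide(
<stdin>:12: RuntimeWarning: Mean of empty slice.
```

The opener lies flat in the tray's free half (x 0.458–0.591, y −0.257 to −0.306). The dish and whistle are where they were. Now I'll shut the bin.

```bash
python3 - <<'E'
from h import *
go(rack([-.105,.1,.17]),tool(97.6))
E
```

```text
shift [ 5.22 50.47  3.55] turn [ 1.1 -0.5 -6.5]
```

Request:
carry_out:
  targets:
    - [[0.5, 3, 0, 1, 0, -2, 0], [1, 7, 0, 1, 0, -6.5, 0], [1.5, 11, 0, 1, 0, -6.5, 0], [2, 15, 0, 1, 0, -6.5, 0], [2.5, 19, 0, 1, 0, -6.5, 0], [3, 23, 0, 1, 0, -6.5, 0], [3.5, 27, 0, 1, 0, -6.5, 0], [4, 31, 0, 1, 0, -6.5, 0], [4.5, 35, 0, 1, 0, -6.5, 0], [5.2, 39, 0, 1, 0, -6.5, 0], [5.2, 43, 0, 1, 0, -6.5, 0], [5.2, 47, 1, 1, 0, -6.5, 0]]

```text
t: 23.13
tcp_pos: [0.4519, 0.1662, 0.1937]
tool_rot: [-0.065, 0.998, 0.005, -0.007]
force: [1.1, -1.2, -0.1]
finger_gap: 0.003
gripper_force: 0.0
```

```bash
python3 - <<'E'
from h import *
go(rack([-.105,.1,.17]),tool(97.6))
go(rack([-.105,.1,.104]),tool(97.6))
E
```

```text
shift [-0.53  3.14  2.4 ] turn [ 0.7 -0.8 -0.2]
shift [-0.63  3.07  9.  ] turn [ 0.7 -0.8 -0.2]
```

Request:
carry_out:
  targets:
    - [[0, 3, 1, 0, 0, 0, 0], [0, 3, 3, 0, 0, 0, 0], [0, 3, 6, 0, 0, 0, 0], [0, 3, 8.8, 0, 0, 0, 0], [0, 3, 8.8, 0, 0, 0, 0], [0, 3, 8.8, 0, 0, 0, 0]]

```text
t: 23.63
tcp_pos: [0.4451, 0.1947, 0.1041]
tool_rot: [-0.065, 0.998, 0.005, -0.011]
force: [0.2, 0.3, 0.1]
finger_gap: -0.006
gripper_force: 0.0
```

```bash
python3 - <<'E'
from h import *
s=manip.sense();print(s['tcp_pos'],s['force'])
go(rack([-.069,.1,.104]),tool(97.6));go(rack([-.011,.1,.104]),tool(97.6))
E
```

```text
[0.44507266 0.19467051 0.10406414] [0.19018764 0.27396666 0.05251413]
shift [-4.4   0.26 -0.08] turn [ 0.7 -1.2 -0.1]
shift [-10.2    0.28  -0.21] turn [ 0.7 -1.2 -0.1]
```

Request:
carry_out:
  targets:
    - [[-1.5, 0.1, 0, 0, 0, 0, 0], [-3, 0.1, 0, 0, 0, 0, 0], [-4, 0.2, 0, 0, 0, 0, 0], [-4.7, 0.2, -0.1, 0, 0, 0, 0], [-5.4, 0.2, -0.1, 0, 0, 0, 0], [-6.1, 0.2, -0.1, 0, 0, 0, 0], [-6.8, 0.2, -0.1, 0, 0, 0, 0], [-7.5, 0.2, -0.1, 0, 0, 0, 0], [-8.2, 0.2, -0.2, 0, 0, 0, 0], [-8.8, 0.2, -0.2, 0, 0, 0, 0], [-9.3, 0.2, -0.2, 0, 0, 0, 0], [-9.3, 0.2, -0.2, 0, 0, 0, 0]]

```text
t: 24.63
tcp_pos: [0.5361, 0.2091, 0.1065]
tool_rot: [-0.065, 0.998, 0.005, -0.011]
force: [-3.9, -0.6, 3.5]
finger_gap: -0.002
gripper_force: 2.2
```

Request:
carry_out:
  targets:
    - [[-0.4, 0, 0, 0, 0, 0, 0], [-0.8, 0, 0, 0, 0, 0, 0], [-0.8, 0, 0, 0, 0, 0, 0], [-0.8, 0, 0, 0, 0, 0, 0]]

```text
t: 24.97
tcp_pos: [0.5437, 0.2101, 0.106]
tool_rot: [-0.065, 0.998, 0.005, -0.011]
force: [-5.3, -0.3, 3.8]
finger_gap: -0.001
gripper_force: 2.6
```

Request:
carry_out:
  targets:
    - [[-0.3, 0, 0, 0, 0, 0, 0], [-0.6, 0, 0, 0, 0, 0, 0], [-0.6, 0, 0, 0, 0, 0, 0]]

```text
t: 25.22
tcp_pos: [0.5443, 0.2102, 0.1058]
tool_rot: [-0.066, 0.998, 0.004, -0.017]
force: [-15.4, -2.0, 12.6]
finger_gap: 0.001
gripper_force: 7.5
```

Request:
carry_out:
  targets:
    - [[-0.3, 0, 0, 0, 0, 0, 0], [-0.6, 0, 0, 0, 0, 0, 0], [-0.6, 0, 0, 0, 0, 0, 0]]

```text
t: 25.47
tcp_pos: [0.5444, 0.2102, 0.1058]
tool_rot: [-0.066, 0.998, 0.004, -0.024]
force: [-25.1, -4.5, 21.7]
finger_gap: 0.003
gripper_force: 12.4
```

The bin is fully shut: force rises with no motion. Retreating, then checking.

Request:
carry_out:
  targets:
    - [[0.6, 0, 0, 0, 0, 0, 0], [1.6, 0, 0, 0, 0, 0, 0], [4, 0, 0, 0, 0, 0, 0], [7, 0, 0, 0, 0, 0, 0], [10, 0, -3, 0, 0, 0, 0], [10, 0, -7, 0, 0, 0, 0], [10, 0, -9, 0, 0, 0, 0], [10, 0, -9, 0, 0, 0, 0]]

```text
t: 26.13
tcp_pos: [0.4637, 0.1985, 0.2021]
tool_rot: [-0.066, 0.998, 0.006, -0.002]
force: [1.6, -0.1, 0.8]
finger_gap: -0.001
gripper_force: 0.0
```

```bash
python3 - <<'E'
from h import *
s=manip.sense();print(s['t'],s['tcp_pos'],s['force'])
im=cams.snapshot('scene');a=cv2.cvtColor(im,cv2.COLOR_RGB2GRAY);b=cv2.imread('pics/scene0.png',0)
for k,(x,y,w,h) in dict(panelT=(345,215,30,55),bar=(358,175,20,22),bin=(385,205,70,70),dish=(140,318,52,50),whistle=(190,375,50,38)).items():
    r=cv2.matchTemplate(a[y-15:y+h+15,x-15:x+w+15],b[y:y+h,x:x+w],cv2.TM_CCOEFF_NORMED);_,v,_,l=cv2.minMaxLoc(r);print(k,l[0]-15,l[1]-15,round(v,3))
h=cv2.cvtColor(im,cv2.COLOR_RGB2HSV);m=((h[...,1]<75)&(h[...,2]>75)).astype(np.uint8);k,l,st,c=cv2.connectedComponentsWithStats(m);j=l[305:335,225:255];print([st[q].tolist() for q in np.unique(j) if q])
E
```

```text
26.1333 [0.46366836 0.19854347 0.20207363] [ 1.5663096  -0.1057974   0.79806228]
panelT 0 0 0.911
bar 0 0 0.899
bin 0 0 0.962
dish 0 0 1.0
whistle 0 0 0.967
[[209, 300, 61, 59, 1042]]
```

The bin's panel and bar are back exactly where they were when shut. The dish and whistle are unmoved, and the opener is in the tray.

```bash
python3 -c "
from station import sign_off
print(sign_off())"
```

```text
the job is handed in; nothing more can be done
None
```

The bottle opener lies flat in the free half of the tray, the dish and whistle are where they were, the bin is pushed fully shut with the other things in it, and the job is handed in (about 26 s of 67 s). A first try at reaching in nudged the bin partly shut, so I pulled it back out to its stop before picking.

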